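Pull the odd knob off the hotplate stirrer

ROBOT

A 6-joint arm with a two-finger parallel gripper is mounted at the origin on the work surface. World frame = base frame: x ahead of the robot, y to its left, z up, the work surface at z = 0. Lengths are in m, angles in rad, forces in N, time in s.
With the tool pointing down it reaches from about 0.275 to 0.75 m from the base axis. Payload 10.2 kg.
Tool frame: the origin (TCP) lies midway between the tips of the shut fingers; the grasp point (between the pads) lies 19 mm behind it (grip_point_offset is the distance from the TCP to the grasp point, in m); z points along the fingers, y is the direction in which the jaws open and shut (so a half turn about z gives the same grasp; the last joint's range is limited). The gripper opens to 88 mm and grips with 3 to 60 N. Pads are 18 mm wide; open, the fingers measure 123 mm over their backs; the gripper's body (75 mm by 187 mm) begins 45 mm behind the grasp point.
Start: joints at [0.887, 0.313, 1.498, -0, 1.331, -0.223], TCP at [0.233, 0.47, 0.239] pointing down, gripper open.
Joint ranges: [-2.94, 2.94], [-0.97, 2.17], [0.19, 2.56], [-1.23, 4.37], [0.02, 3.11], [-2.88, 2.88]. Speed limits (rad/s): [2.39, 2.39, 3.01, 3.14, 3.14, 3.14].

INTERFACE

Orientations are given as a rotation vector (axis times angle).
In Python, from workcell import * gives the robot as it stands.
- The arm moves only by the tool servo_tool, never from a script. Its arguments are lists of equal length, an entry for each row: "turn": the turn, a rotation vector about the tool's x, y, z in degrees, a list of three; "linear": the shift along the tool's x, y, z in m, a list of three; "hand": the finger opening in m, from 0 to 0.0881. A call has 1 to 10 rows; each row shifts and turns the commanded pose from where the row before left it, along the tool's axes as they then stand; what a row does not reach is not made up. A row lasts 1/8 s, in which the tool goes at most 62.5 mm and 10.7 degrees, less where a joint would pass 70% of its speed; a pose out of reach is approached as far as the arm can. A call with a gripper value outside its range is refused whole. The fingers move at their own pace and stop on an object; "squeeze" is the grip in N (left out, the last holds). Time passes only in rows, so rows that do not move let the fingers close. It gives the time, the measured TCP pose, the force and the opening at its end, in the units of the state.
- state(): the state, without advancing time (a new reading comes with each control period).
- read_camera(name): name is "scene" or "side" or "wrist"; returns the picture (420x560x3 uint8, red, green, blue); there is no depth.
- get_calibration(name): a dict with "K" (3x3 intrinsics, pixels), "rvec" (rotation vector, rad) and "tvec" (3), from world to camera coordinates, as OpenCV has them; the wrist camera has in their place "hand_eye" (4x4, takes a point from camera to tool coordinates, whose origin is the TCP and whose axes are the flange's). Camera axes: x right, y down, z forward; pixel columns grow to the right and rows downward; lengths in m; the calibration is good to about 2 mm. A picture is of the moment at which its call begins: read the wrist's pose just before it. get_calibration takes no time and is no camera call.
- close_job(): hands the job in, once; it reports no verdict.
The state is a dict: "time": time; "joints": joint angles; "joint_velocities": joint speeds; "effort": joint torques, N m; "tool_pos": TCP position; "eef_rot": TCP orientation; "ft_force": force on the tool from outside, world axes, zero at the start; "moment": the same for the moment, N m; "finger_gap": opening from 0.0 (shut) to 1.0 (fully open).
Only numpy, scipy, OpenCV 4.12 (cv2) and the standard library are available. Lean on these libraries where they do the work, as an engineer would, in place of code of your own. Each camera call takes 0.05 s, during which the arm holds its last target.

TASK

The plain round knob on the hotplate stirrer is the wrong one and is to be replaced. Pick up the knob puller, rest its lips lightly on the stirrer's deck and slide it along the deck under that knob until it is fully home, its back wall bearing on the knob, then pull straight up until the knob pops off its shaft, and stand the puller upright in the steel parts tray with the knob still in it. Do not touch the knob with the fingers, press only gently, and leave the bar knob, the new knob, the glassware and the tip box undisturbed.

Things in the scene. Friction and masses are not known exactly. Their poses are not given: they have to be found in the camera images.
- stirrer: hotplate stirrer, white housing 300 (x) x 200 (y) mm, fixed. Origin: centre of its underside on the bench, +x from its front towards its ceramic plate, z up. In front is a flat bare control deck 70 mm high, from x -150 to x -40 mm, with two shafts at x -85, y +45 and -45 mm; behind it the plate, 100 mm high. The two knobs sit on the shafts, either one on either shaft
- round_knob: the knob to pull: black, plain, round, a drum 24 mm across on a skirt 32 mm across and 3 mm thick, 20 mm high, 20 g. Origin: centre of its underside, 4.5 mm above the deck while seated; z up, yaw arbitrary. A snap fit: it resists a straight pull with about 8 to 24 N, gives way after 1 to 3 mm, and clears the shaft 17 mm up
- shaft_a (a point): foot of the shaft at stirrer y +45 mm, on the deck (z 70 mm). Both shafts: brass, 8 mm thick, 20.5 mm high, a nut 13 mm across and 2.5 mm high at the foot; three sprung bumps on the shaft hold the knob
- shaft_b (a point): foot of the shaft at stirrer y -45 mm, on the deck; same as the other
- bar_knob: the knob that stays: same black skirt with a finger bar 29 x 9 mm across it, 22 mm high. Origin: centre of its underside
- puller: knob puller, 120 to 200 g, standing on the bench: a steel stirrup 41 mm wide (y), 35 long (x -19 to +16), 37 high, 35 wide inside, open towards its own +x, closed by a wall at -x (inner face x -16). Along its foot two inward lips 3 mm thick with a 20 mm slot between; 30 mm clear above them. Origin: middle of the foot, z up. Slides under a knob with the lips on the deck, moving along its +x
- puller_seat (a point): point on the puller's axis at the lips' upper face (3 mm over the foot): the knob's underside centre lies here (within 1 mm) when its skirt touches the back wall and the lips carry it; with the lips still on the deck the seated knob is 1.5 mm higher
- puller_handle (a point): middle of the puller's handle, 65 mm above its foot, axes as the puller's. The handle is an upright black block on the stirrup, 24 (x) x 16 (y) mm, from 40 to 90 mm up; grip it across y (16 mm)
- tray: open steel parts tray 200 (x) x 140 (y) mm, walls 28 mm high and 4 mm thick, floor 4 mm thick, fixed. Origin: centre of its underside
- new_knob: replacement bar knob, 32 mm across and 22 mm high, lying in the tray near its +x end. Origin: centre of its underside
- dish: glass dish 90 mm across, 15 mm high, on the stirrer's plate. Origin: underside centre
- bottle: glass bottle 70 mm across, 145 mm high, blue cap. Origin: underside centre
- bottle2: glass bottle 56 mm across, 115 mm high, blue cap. Origin: underside centre
- beaker: glass beaker 70 mm across, 90 mm high. Origin: underside centre
- tips: pipette tip box 85 x 120 mm, 55 mm high. Origin: underside centre
There are look-alikes about, which are no part of the job. Of the things that look like the puller, the smallest one is meant. Of the things shaped like the tray, the steel one is meant.

How it is judged:
On the way, in this order (a step that is already met when the one before it is completed fails the run):
1. the puller is picked up off the bench (height (world z) of puller above 0.03 m), for 0.1 s.
2. flat on the deck, the puller is pushed home under the seated round knob until its back wall bears on the skirt (over 0.3 N) (z of round_knob in the frame of stirrer below 0.076 m and contact force between puller and round_knob above 0.3 N and x of round_knob in the frame of puller below 0.0025 m and horizontal distance between puller_seat and round_knob below 0.005 m and z of round_knob in the frame of puller between 0.0036 and 0.0065 m), for 0.1 s.
3. the knob has been pulled up off its shaft in the puller (z of round_knob in the frame of stirrer above 0.1 m and horizontal distance between puller_seat and round_knob below 0.008 m and z of round_knob in the frame of puller between 0.001 and 0.012 m), for 0.1 s.
At the end, for the whole second after the job is handed in: The puller stands upright (within 7 degrees) and at rest on the floor of the tray, its axis inside the tray's walls, released, and the round knob lies in it (within 8 mm of the puller's axis, 1 to 12 mm above its foot) (x of puller in the frame of tray between -0.085 and 0.085 m and y of puller in the frame of tray between -0.055 and 0.055 m and z of puller in the frame of tray below 0.008 m and angle between puller's own z axis and vertical below 0.12 rad and linear speed of each of puller, round_knob below 0.03 m/s and horizontal distance between puller_seat and round_knob below 0.008 m and z of round_knob in the frame of puller between 0.001 and 0.012 m); the robot touches nothing.
It fails at once if the fingers touch the round knob (contact force between the fingers and round_knob above 1 N).
It fails at once if the puller or the robot presses or knocks the stirrer with more than 20 N (contact force between any of puller, the arm, the fingers and stirrer above 20 N).
It fails at once if the puller loads the round knob with more than 30 N, or pushes it sideways against its shaft with more than 15 N (contact force between puller and round_knob above 30 N or (contact force between puller and round_knob above 15 N and z of round_knob in the frame of puller above 0.0036 m and z of round_knob in the frame of stirrer below 0.076 m)).
It fails at once if the bar knob is lifted or shifted by more than 4 mm (distance of bar_knob from where it was at the start of the episode above 0.004 m).
It fails at once if the new knob leaves the tray or other things on the bench are moved by more than 30 mm (distance of new_knob from where it was at the start of the episode above 0.06 m or distance of any of dish, bottle, bottle2, beaker, tips from where it was at the start of the episode above 0.03 m).
It also fails if it takes over 72 s, if anything falls off the work surface, if the arm or the gripper's body presses on something with over 40 N, if the wrist force passes 120 N, or if a joint passes its speed limit or range.

## Working session

There is one attempt and no reset: what is moved stays moved. The work goes in short steps, Python scripts to look and compute and a tool call to move; the robot and the scene stay as the last step left them, time stands still between calls to the robot, and variables do not carry over. Pictures are saved under pics/ and viewed, and the job is handed in when it is done.

Besides the shell and the picture viewer there is one more tool, called after "Emit:" in YAML: its name, and indented under it one key for each argument. servo_tool: Moves the arm, as the interface text tells. Its arguments: {"type":"object","properties":{"turn":{"type":"array"},"linear":{"type":"array"},"hand":{"type":"array"},"squeeze":{"type":"number"}},"required":["turn","linear","hand"]}

```bash
ls; mkdir -p pics; cat > h.py <<'E'
import numpy as np, cv2
from workcell import *
from scipy.spatial.transform import Rotation as R
def cal(n):
    c=get_calibration(n); K=np.array(c["K"])
    if n=="wrist":
        s=state(); T=np.eye(4); T[:3,:3]=R.from_rotvec(s["eef_rot"]).as_matrix(); T[:3,3]=s["tool_pos"]
        M=T@np.array(c["hand_eye"]); return K,M[:3,:3],M[:3,3]
    r=cv2.Rodrigues(np.array(c["rvec"],float))[0]; return K,r.T,-r.T@np.array(c["tvec"],float).ravel()
def ray(C,u,v):
    K,Rw,o=C; d=Rw@np.linalg.inv(K)@np.array([u,v,1.0]); return o,d/np.linalg.norm(d)
def onz(C,u,v,z):
    o,d=ray(C,u,v); return o+d*(z-o[2])/d[2]
def proj(C,p):
    K,Rw,o=C; q=K@(Rw.T@(np.asarray(p,float)-o)); return q[:2]/q[2]
def tri(C1,a,C2,b):
    o1,d1=ray(C1,*a);o2,d2=ray(C2,*b)
    A=np.stack([d1,-d2],1);t=np.linalg.lstsq(A,o2-o1,rcond=None)[0]
    p,q=o1+d1*t[0],o2+d2*t[1]; return (p+q)/2,np.linalg.norm(p-q)
def save(n,im,f=1,box=None):
    if box: im=im[box[1]:box[3],box[0]:box[2]]
    cv2.imwrite("pics/"+n,cv2.resize(im[:,:,::-1],None,fx=f,fy=f,interpolation=cv2.INTER_CUBIC))
E
python3 - <<'E'
from h import *
import pickle
s=state();print(s)
d={}
for n in("scene","side","wrist"):
    C=cal(n);im=read_camera(n);d[n]=(C,im);save(n+"0.png",im,1.4);print(n,C[0].tolist(),C[2])
pickle.dump(d,open("c0.pkl","wb"))
E
```

```text
pics
{'time': 0.0, 'joints': array([ 8.86603190e-01,  3.13421658e-01,  1.49842350e+00, -1.47615880e-05,
        1.33095704e+00, -2.23404586e-01]), 'joint_velocities': array([ 0.0002228 ,  0.00082046,  0.00038384,  0.00109217,  0.00099485,
       -0.00253036]), 'effort': array([-6.43101112e-05, -4.02234042e+01, -2.52258611e+01,  6.93640835e-02,
        3.56425974e-02, -1.47997630e-04]), 'tool_pos': array([0.2333083 , 0.47004958, 0.23818067]), 'eef_rot': array([-7.17294865e-01, -3.05807769e+00,  1.71724268e-03]), 'ft_force': array([-0.04217624,  0.2109998 ,  0.57974573]), 'moment': array([0.00609391, 0.0489136 , 0.05115784]), 'finger_gap': 1.000945201970142}
scene [[380.3135904301418, 0.0, 276.87364114259054], [0.0, 380.3135904301418, 210.71589776209547], [0.0, 0.0, 1.0]] [1.34295353 0.06417018 1.23489296]
side [[421.08202020112884, 0.0, 275.9084832032293], [0.0, 421.08202020112884, 211.46052003541493], [0.0, 0.0, 1.0]] [-0.14897943 -0.8367047   0.70938771]
wrist [[340.52001622346023, 0.0, 272.37618133700846], [0.0, 340.52001622346023, 208.50767429393366], [0.0, 0.0, 1.0]] [0.17399947 0.5009365  0.38339259]
```

View pics/scene0.png

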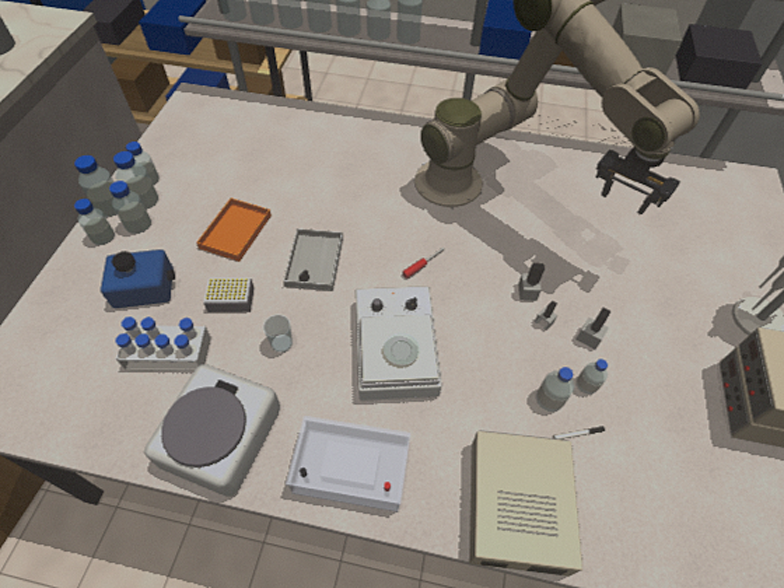

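View pics/side0.png

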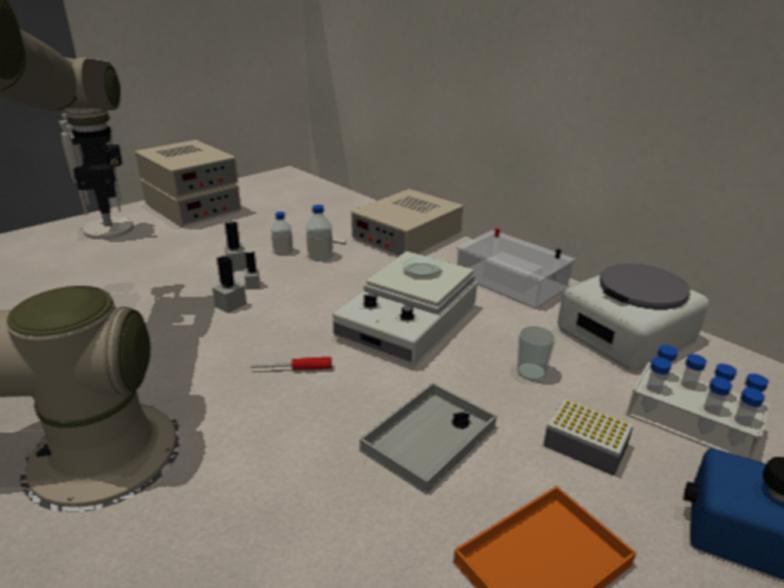

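View pics/wrist0.png

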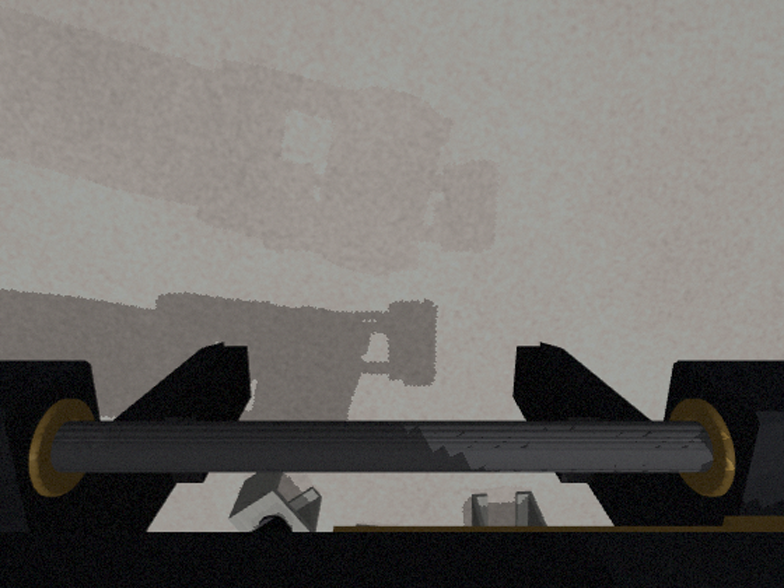

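The scene picture shows three puller-like items at display pixels (532,280), (545,314) and (594,328), so the small one in the middle is the candidate. The steel tray is at (314,260), with an orange one at (234,228). The stirrer is at (397,340), with knobs at (377,304) and (411,303). I'll check these in close crops.

```bash
python3 - <<'E'
from h import *
import pickle
d=pickle.load(open("c0.pkl","rb"))
a=d["scene"][1];b=d["side"][1]
def crop(im,x,y,w,h,W,H): return cv2.resize(im[y:y+h,x:x+w],(W,H),interpolation=cv2.INTER_CUBIC)
t=np.vstack([np.hstack([crop(a,360,180,80,60,400,300),crop(a,250,200,80,60,400,300)]),np.hstack([crop(b,145,150,60,75,400,300)[:, :],crop(b,230,180,120,90,400,300)])])
save("crop1.png",t)
for u,v in[(527/1.4,297/1.4),(543/1.4,325/1.4),(590/1.4,343/1.4)]:
  print(onz(d["scene"][0],u,v,0))
E
```

```text
[0.41317577 0.28978057 0.        ]
[0.49797449 0.33843984 0.        ]
[0.527971   0.46460359 0.        ]
```

View pics/crop1.png

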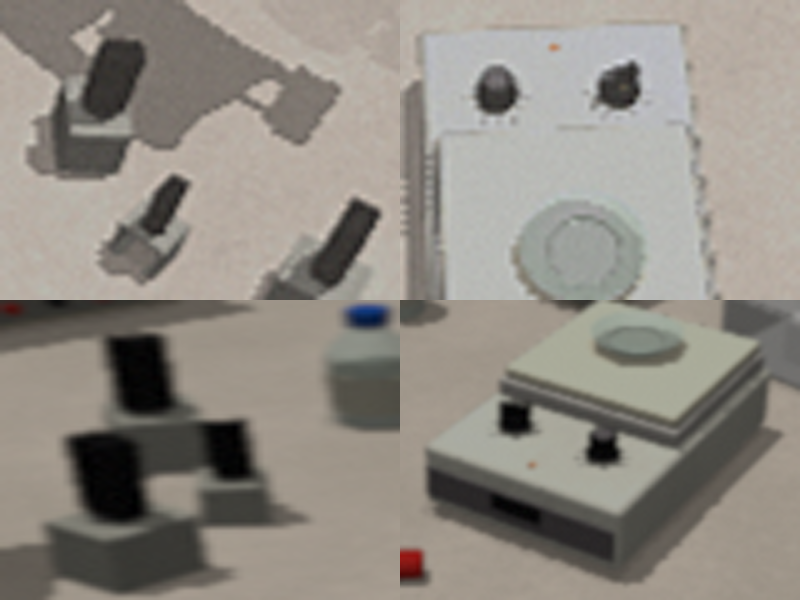

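The puller choice is clear: the small one, centre of the top-left crop, at about (0.50, 0.34). The round knob is the left one in the scene view, pixel (269,218), and the bar knob is at (294,217). Next I'll check the hand-eye geometry and plan a close wrist look.

```bash
python3 - <<'E'
from h import *
import pickle
d=pickle.load(open("c0.pkl","rb"))
print(np.array(get_calibration("wrist")["hand_eye"]).round(4))
s=state();T=R.from_rotvec(s["eef_rot"]).as_matrix();print(T.round(3))
C=d["scene"][0]
for n,u,v,z in[("round",269,217,.085),("bar",294,216,.085)]: print(n,onz(C,u,v,z))
# stirrer deck front corners in scene
for u,v in[(250+24/5,200+38/5),(250+282/5,200+25/5)]: print(onz(C,u,v,.07))
# tray rim corners
for u,v in[(291/1.4,232/1.4),(343/1.4,231/1.4),(337/1.4,286/1.4),(285/1.4,286/1.4)]: print('tray',onz(C,u,v,.028))
E
```

```text
[[-8.000e-04 -9.654e-01 -2.609e-01  6.690e-02]
 [ 1.000e+00 -8.000e-04 -3.000e-04  1.100e-03]
 [ 1.000e-04 -2.609e-01  9.654e-01 -1.452e-01]
 [ 0.000e+00  0.000e+00  0.000e+00  1.000e+00]]
[[-0.896  0.445 -0.001]
 [ 0.445  0.896 -0.001]
 [ 0.    -0.001 -1.   ]]
round [ 0.58501423 -0.10882961  0.085     ]
bar [ 0.56075574 -0.02053487  0.085     ]
[ 0.54517245 -0.17252074  0.07      ]
[0.49076906 0.01500388 0.07      ]
tray [ 0.34935119 -0.42583947  0.028     ]
tray [ 0.31091254 -0.27459245  0.028     ]
tray [ 0.51298632 -0.23864598  0.028     ]
tray [ 0.54469736 -0.38003934  0.028     ]
```

Emit:
servo_tool:
  turn:
    - [0,0,0]
    - [0,0,0]
    - [0,0,0]
    - [0,0,0]
    - [0,0,0]
    - [0,0,0]
    - [0,0,0]
    - [0,0,0]
    - [0,0,0]
    - [0,0,0]
  linear:
    - [-0.03,0,0]
    - [-0.04,0,0]
    - [-0.045,0,0]
    - [-0.045,0,0]
    - [-0.045,0,0]
    - [-0.045,0,0]
    - [-0.04,0,0]
    - [-0.03,0,0]
    - [-0.012,0,0]
    - [0,0,0]
  hand: [0.088,0.088,0.088,0.088,0.088,0.088,0.088,0.088,0.088,0.088]

```text
time: 1.4
tool_pos: [0.5307, 0.3226, 0.2384]
eef_rot: [-0.718, -3.058, 0.0]
ft_force: [-0.6, -0.2, 0.7]
finger_gap: 0.997
```

```bash
python3 - <<'E'
from h import *
import pickle
C=cal("wrist");im=read_camera("wrist");pickle.dump((C,im),open("w1.pkl","wb"));save("w1.png",im,1.4)
E
```

```text
(no output)
```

View pics/w1.png

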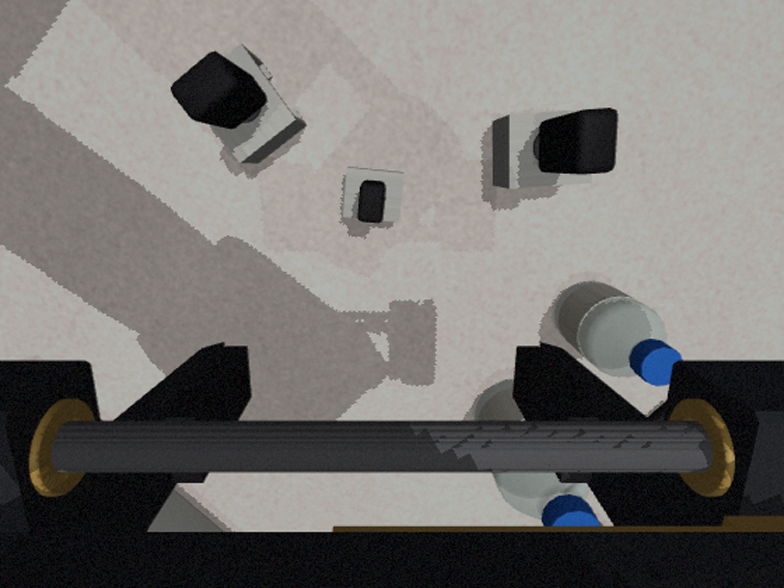

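```bash
python3 - <<'E'
from h import *
import pickle
C,im=pickle.load(open("w1.pkl","rb"))
save("w1c.png",im,10,(230,110,305,170))
E
```

```text
(no output)
```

View pics/w1c.png

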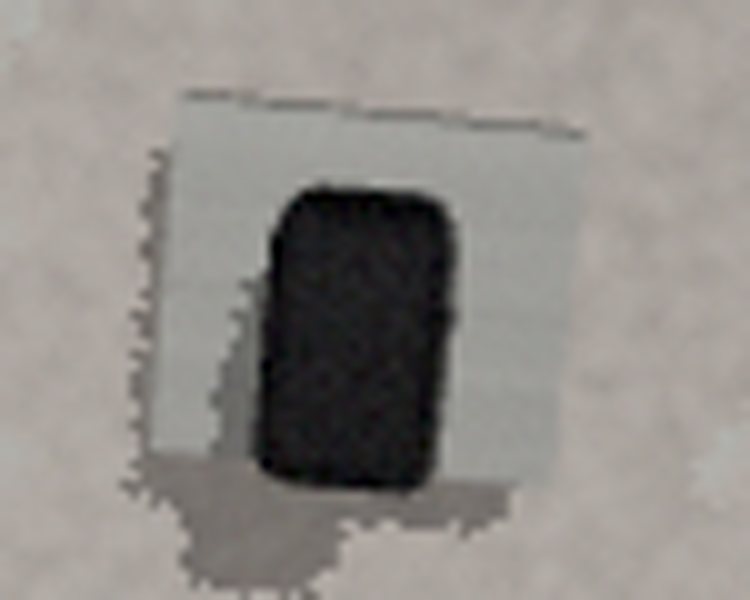

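```bash
python3 - <<'E'
from h import *
import pickle
d=pickle.load(open("c0.pkl","rb"))
save("s0p.png",d["scene"][1],16,(370,208,412,240))
E
```

```text
(no output)
```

View pics/s0p.png

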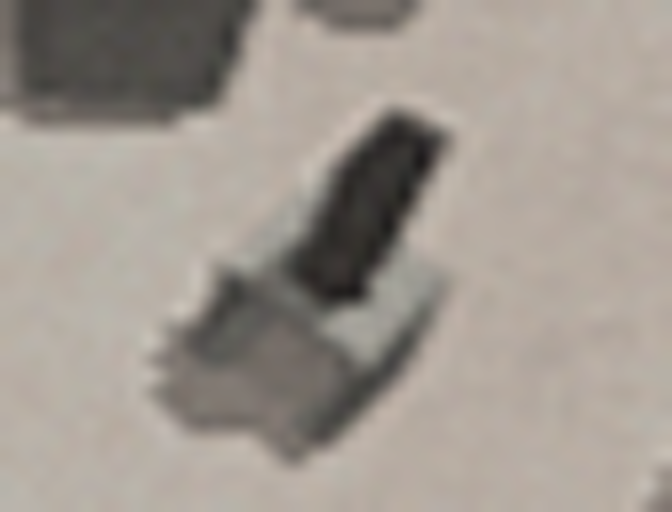

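```bash
python3 - <<'E'
from h import *
import pickle
C,im=pickle.load(open("w1.pkl","rb"))
f=lambda x,y:(230+(x+.5)/10-.5,110+(y+.5)/10-.5)
P=[onz(C,*f(x,y),.037)[:2] for x,y in[(183,93),(585,133),(552,487),(150,455)]]
P=np.array(P);print(P)
for i in range(4):
    e=P[(i+1)%4]-P[i];print(np.linalg.norm(e),np.degrees(np.arctan2(e[1],e[0])))
m=P.mean(0);print("mean",m)
# handle top far edge z=.09
for x,y in[(265,487),(430,490),(290,190),(452,195)]:print(onz(C,*f(x,y),.09),onz(C,*f(x,y),.04))
print(C[2])
# lookalike heights via 2 views: top of handles scene & wrist
d=pickle.load(open("c0.pkl","rb"))
print(tri(C,(578/1.4,140/1.4),d["scene"][0],(604/1.4,316/1.4)))
print(tri(C,(205/1.4,88/1.4),d["scene"][0],(537/1.4,268/1.4)))
print(tri(C,(371/1.4,202/1.4),d["scene"][0],(553/1.4,305/1.4)))
print(tri(C,(656/1.4,362/1.4),d["scene"][0],(601/1.4,365/1.4)))
print(tri(C,(575/1.4,510/1.4),d["scene"][0],(565/1.4,374/1.4)))
E
```

```text
[[0.46236388 0.33075644]
 [0.48343794 0.36451165]
 [0.51328883 0.34637608]
 [0.49227096 0.31139412]]
0.039793590852981994 58.022623790322335
0.03492812917724502 -31.280287389328812
0.04081040549376979 -120.99829957479457
0.03562770105034247 147.08032580857468
mean [0.4878404  0.33825957]
[0.49589432 0.32539452 0.09      ] [0.50007131 0.32061876 0.04      ]
[0.5024389 0.3379634 0.09     ] [0.50773063 0.33532852 0.04      ]
[0.47473163 0.33862424 0.09      ] [0.47530396 0.33610191 0.04      ]
[0.48116153 0.35061945 0.09      ] [0.48282908 0.35014028 0.04      ]
[0.47137152 0.35343263 0.38354624]
(array([0.50915272, 0.46186883, 0.10401453]), np.float64(0.008435940346961858))
(array([0.39677895, 0.28856938, 0.11446441]), np.float64(0.002429657252311048))
(array([0.48965018, 0.33964047, 0.08831417]), np.float64(0.004533565903661571))
(array([0.65511232, 0.45430849, 0.10745381]), np.float64(0.001607942695314122))
(array([0.71161573, 0.36663493, 0.13162657]), np.float64(0.0036183314759928903))
```

Emit:
servo_tool:
  turn:
    - [0,0,10.3]
    - [0,0,10.3]
    - [0,0,10.3]
    - [0,0,10.3]
    - [0,0,10.3]
    - [0,0,10.3]
    - [0,0,10.3]
    - [0,0,10.3]
    - [0,0,10.3]
    - [0,0,10.3]
  linear:
    - [0,0,0]
    - [0,0,0]
    - [0,0,0]
    - [0,0,0]
    - [0,0,0]
    - [0,0,0]
    - [0,0,0]
    - [0,0,0]
    - [0,0,0]
    - [0,0,0]
  hand: [0.06,0.06,0.06,0.06,0.06,0.06,0.06,0.06,0.06,0.06]

```text
time: 2.7
tool_pos: [0.5297, 0.3236, 0.239]
eef_rot: [-2.843, -1.336, -0.0]
ft_force: [-0.2, -0.1, -0.1]
finger_gap: 0.677
```

Emit:
servo_tool:
  turn:
    - [0,0,10.3]
    - [0,0,10.3]
    - [0,0,10.3]
    - [0,0,10.3]
    - [0,0,10.3]
    - [0,0,10.3]
    - [0,0,10.3]
    - [0,0,10]
    - [0,0,0]
  linear:
    - [0,0,0]
    - [0,0,0]
    - [0,0,0]
    - [0,0,0]
    - [0,0,0]
    - [0,0,0]
    - [0,0,0]
    - [0,0,0]
    - [0,0,0]
  hand: [0.06,0.06,0.06,0.06,0.06,0.06,0.06,0.06,0.06]

```text
time: 3.82
tool_pos: [0.5299, 0.3234, 0.239]
eef_rot: [-3.025, 0.848, -0.0]
ft_force: [-0.3, -0.7, 0.2]
finger_gap: 0.682
```

```bash
cat >> h.py <<'E'
def tool():
    s=state();T=R.from_rotvec(s["eef_rot"]).as_matrix();return T,np.array(s["tool_pos"])
def need(p):
    T,t=tool();return (T.T@(np.array(p)-t)).round(4)
def yaw():
    T,_=tool();return np.degrees(np.arctan2(T[1,0],T[0,0])),np.degrees(np.arccos(-T[2,2]))
E
python3 - <<'E'
from h import *
print(state()["joints"],yaw(),need([.4890,.3377,.14]))
C=cal("wrist");im=read_camera("wrist");save("w2.png",im,1.4)
print(state()["time"])
E
```

```text
[3.59432260e-01 5.28821495e-01 1.18015475e+00 1.32050574e-04
 1.43246937e+00 2.47714525e+00] (np.float64(-31.33705901886269), np.float64(0.01127512162880112)) [-0.0424  0.0091  0.099 ]
3.875
```

View pics/w2.png

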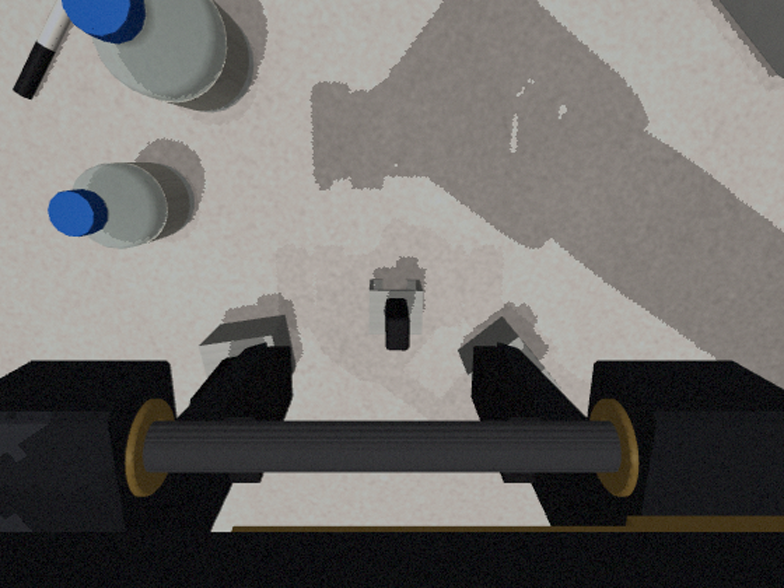

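The open side of the puller clearly faces tool +x, with floor visible through it at display (397,285). Moving above the handle.

Emit:
servo_tool:
  turn:
    - [0,0,0]
    - [0,0,0]
    - [0,0,0]
    - [0,0,0]
    - [0,0,0]
  linear:
    - [-0.022,0.005,0.02]
    - [-0.0204,0.0041,0.04]
    - [0,0,0.02]
    - [0,0,0.01]
    - [0,0,0]
  hand: [0.06,0.06,0.06,0.06,0.06]

```text
time: 4.5
tool_pos: [0.4899, 0.3371, 0.1487]
eef_rot: [3.024, -0.851, -0.0]
ft_force: [-0.5, 0.7, 0.3]
finger_gap: 0.678
```

```bash
python3 - <<'E'
from h import *
print(need([.4890,.3377,.056]))
C=cal("wrist");im=read_camera("wrist");save("w3.png",im,1.4)
import pickle;pickle.dump((C,im),open("w3.pkl","wb"))
T,t=tool()
# expected handle-top corners
for a,b in[(12,8),(12,-8)]:
    for z in(.09,.04):
        y=np.radians(-31.8);p=np.array([.4890+.001*(a*np.cos(y)-b*np.sin(y)),.3377+.001*(a*np.sin(y)+b*np.cos(y)),z]);print(a,b,z,proj(C,p)*1.4)
E
```

```text
[-0.0011 -0.0001  0.0927]
12 8 0.09 [365.85840441 293.30306192]
12 8 0.04 [368.70811025 269.04623957]
12 -8 0.09 [401.93638946 293.50388408]
12 -8 0.04 [398.08101537 269.21242189]
```

View pics/w3.png

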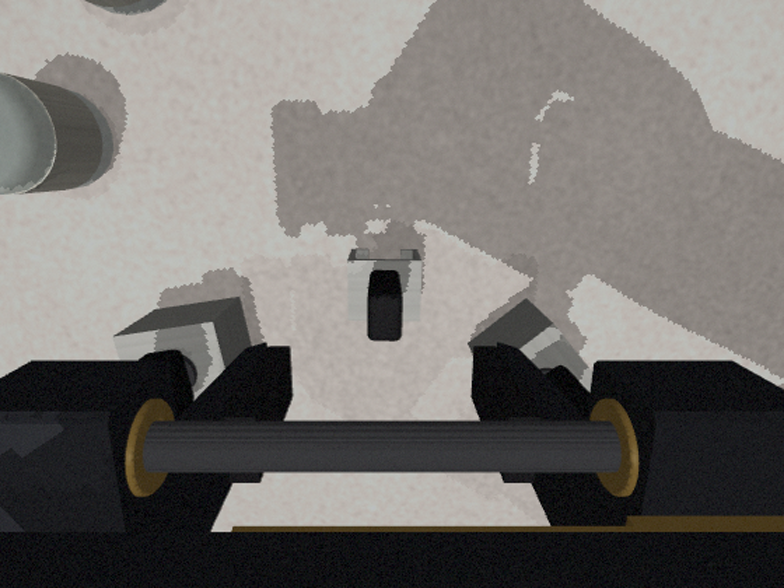

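Emit:
servo_tool:
  turn:
    - [0,0,0]
    - [0,0,0]
    - [0,0,0]
    - [0,0,0]
    - [0,0,0]
    - [0,0,0]
    - [0,0,0]
  linear:
    - [-0.001,0,0.015]
    - [0,0,0.02]
    - [0,0,0.02]
    - [0,0,0.015]
    - [0,0,0.01]
    - [0,0,0.008]
    - [0,0,0]
  hand: [0.05,0.05,0.05,0.05,0.05,0.05,0.05]

```text
time: 5.42
tool_pos: [0.489, 0.3375, 0.0605]
eef_rot: [3.023, -0.853, -0.0]
ft_force: [-0.3, 0.7, -0.5]
finger_gap: 0.569
```

Emit:
servo_tool:
  turn:
    - [0,0,0]
    - [0,0,0]
    - [0,0,0]
    - [0,0,0]
    - [0,0,0]
    - [0,0,0]
    - [0,0,0]
    - [0,0,0]
  linear:
    - [0,0,0]
    - [0,0,0]
    - [0,0,0]
    - [0,0,0]
    - [0,0,0]
    - [0,0,0]
    - [0,0,0]
    - [0,0,0]
  hand: [0.03,0.02,0.01,0.005,0.005,0.005,0.005,0.005]
  squeeze: 40

```text
time: 6.42
tool_pos: [0.4891, 0.3375, 0.0608]
eef_rot: [3.024, -0.853, -0.0]
ft_force: [-0.4, 0.4, 1.8]
finger_gap: 0.178
```

Grip holds at a gap of about 15.7 mm. Lifting.

Emit:
servo_tool:
  turn:
    - [0,0,0]
    - [0,0,0]
    - [0,0,0]
    - [0,0,0]
    - [0,0,0]
    - [0,0,0]
    - [0,0,0]
    - [0,0,0]
  linear:
    - [0,0,-0.005]
    - [0,0,-0.015]
    - [0,0,-0.03]
    - [0,0,-0.035]
    - [0,0,-0.035]
    - [0,0,-0.035]
    - [0,0,-0.025]
    - [0,0,0]
  hand: [0.005,0.005,0.005,0.005,0.005,0.005,0.005,0.005]
  squeeze: 50

```text
time: 7.42
tool_pos: [0.4895, 0.3378, 0.2431]
eef_rot: [-3.021, 0.852, -0.005]
ft_force: [0.2, 0.4, -2.4]
finger_gap: 0.176
```

Emit:
servo_tool:
  turn:
    - [0,0,-9.5]
    - [0,0,-9.5]
    - [0,0,-9.5]
    - [0,0,-9.5]
    - [0,0,-9]
    - [0,0,0]
  linear:
    - [0,0,0]
    - [0,0,0]
    - [0,0,0]
    - [0,0,0]
    - [0,0,0]
    - [0,0,0]
  hand: [0.005,0.005,0.005,0.005,0.005,0.005]

```text
time: 8.18
tool_pos: [0.4887, 0.3374, 0.2397]
eef_rot: [3.113, 0.421, -0.003]
ft_force: [-0.3, 0.5, -2.3]
finger_gap: 0.175
```

```bash
python3 - <<'E'
from h import *
print(state()["joints"],yaw(),need([.527,-.1255,.24]),state()["ft_force"])
C=cal("wrist");im=read_camera("wrist");save("w4.png",im,1.4)
E
```

```text
[4.07077313e-01 4.67054961e-01 1.27365032e+00 4.88166386e-06
 1.40265112e+00 1.70885225e+00] (np.float64(15.413731181479234), np.float64(0.10105597421993893)) [-8.610e-02  4.564e-01 -1.000e-04] [-0.26121677  0.47663759 -2.32511454]
```

View pics/w4.png

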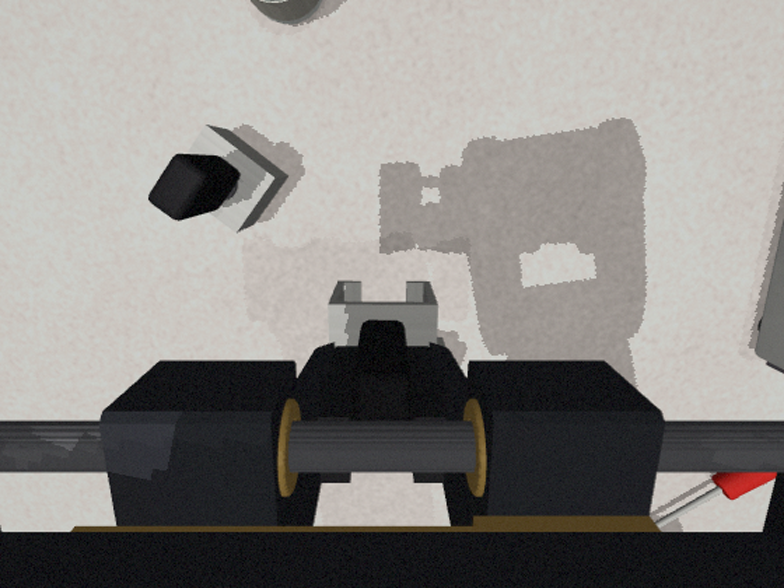

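Puller hangs level, slot forward at display (383,290). Now traversing to in front of the round knob.

Emit:
servo_tool:
  turn:
    - [0,0,0]
    - [0,0,0]
    - [0,0,0]
    - [0,0,0]
    - [0,0,0]
    - [0,0,0]
    - [0,0,0]
    - [0,0,0]
    - [0,0,0]
    - [0,0,0]
  linear:
    - [-0.005,0.025,0]
    - [-0.01,0.05,0]
    - [-0.01,0.055,0]
    - [-0.011,0.055,0]
    - [-0.01,0.055,0]
    - [-0.01,0.055,0]
    - [-0.01,0.055,0]
    - [-0.01,0.053,0]
    - [-0.007,0.038,0]
    - [-0.003,0.015,0]
  hand: [0.005,0.005,0.005,0.005,0.005,0.005,0.005,0.005,0.005,0.005]

```text
time: 9.48
tool_pos: [0.5278, -0.1265, 0.2402]
eef_rot: [-3.114, -0.416, 0.001]
ft_force: [-0.1, 0.5, -2.4]
finger_gap: 0.179
```

Emit:
servo_tool:
  turn:
    - [0,0,0]
    - [0,0,0]
  linear:
    - [0,0,0]
    - [0,0,0]
  hand: [0.005,0.005]

```text
time: 9.72
tool_pos: [0.528, -0.1236, 0.2407]
eef_rot: [-3.112, -0.424, 0.0]
ft_force: [-0.6, -0.4, -2.0]
finger_gap: 0.177
```

```bash
python3 - <<'E'
from h import *
import pickle
print(state()["joints"],yaw(),need([.527,-.1255,.24]),state()["ft_force"])
C=cal("wrist");im=read_camera("wrist");save("w5.png",im,1.4);pickle.dump((C,im),open("w5.pkl","wb"))
E
```

```text
[-4.46170486e-01  3.49736492e-01  1.44167106e+00  3.30765922e-04
  1.35048590e+00  8.53551513e-01] (np.float64(15.527270817256252), np.float64(0.025278420025636447)) [-0.0015  0.0016  0.0007] [-0.58777497 -0.39102093 -1.96785855]
```

View pics/w5.png

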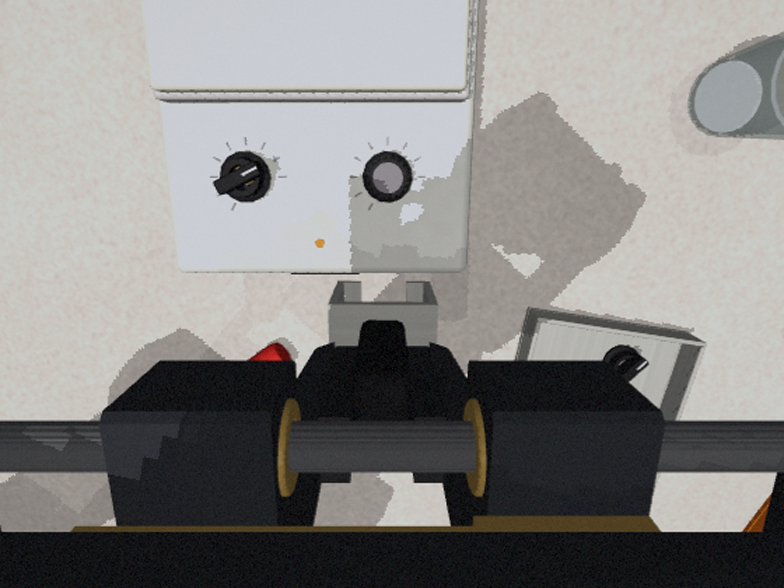

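```bash
python3 - <<'E'
from h import *
import pickle
C,im=pickle.load(open("w5.pkl","rb"))
save("w5c.png",im,8,(235,95,325,165))
g=im.max(2)
for n,(x0,y0,x1,y1) in dict(round=(250,95,305,155),bar=(140,95,205,155)).items():
    m=(g[y0:y1,x0:x1]<75).astype(np.uint8)
    cs,_=cv2.findContours(m,cv2.RETR_EXTERNAL,cv2.CHAIN_APPROX_NONE)
    c=max(cs,key=cv2.contourArea)+np.array([[x0,y0]]);e=cv2.fitEllipse(c);print(n,e,cv2.boundingRect(c))
    p=onz(C,*e[0],.0775);print(p,need(p))
# front edge: per-column brightness drop
for col in (140,150,180,270,290,310,325):
    v=im[165:215,col].astype(float).sum(1);print(col,165+np.argmin(np.diff(v))+.5,np.diff(v).min())
E
```

```text
round ((276.36639404296875, 125.92575073242188), (34.02759552001953, 35.241363525390625), 177.486328125) (259, 108, 36, 37)
[ 0.58598437 -0.11011885  0.0775    ] [0.0594 0.0026 0.1633]
bar ((173.76463317871094, 126.23523712158203), (34.77384948730469, 38.039676666259766), 81.79759216308594) (153, 108, 41, 36)
[ 0.56160917 -0.0231063   0.0775    ] [ 0.0592 -0.0877  0.1633]
140 193.5 -162.0
150 193.5 -74.0
180 193.5 -73.0
270 209.5 -183.0
290 200.5 -125.0
310 210.5 -90.0
325 193.5 -46.0
```

View pics/w5c.png

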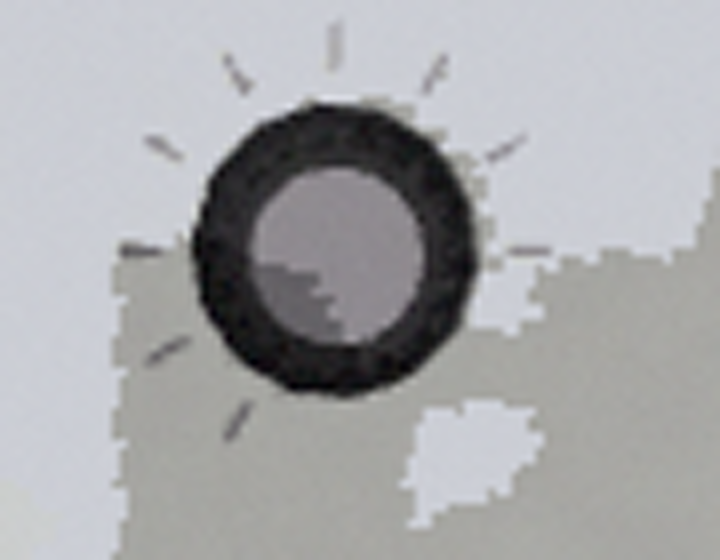

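```bash
python3 - <<'E'
from h import *
import pickle
C,im=pickle.load(open("w5.pkl","rb"))
save("w5d.png",im,8,(225,190,325,260))
T,t=tool()
for u in(150,270):print("edge",need(onz(C,u,193.5,.07)))
E
```

```text
edge [-0.0031 -0.1172  0.1708]
edge [-0.0032 -0.0032  0.1708]
```

View pics/w5d.png

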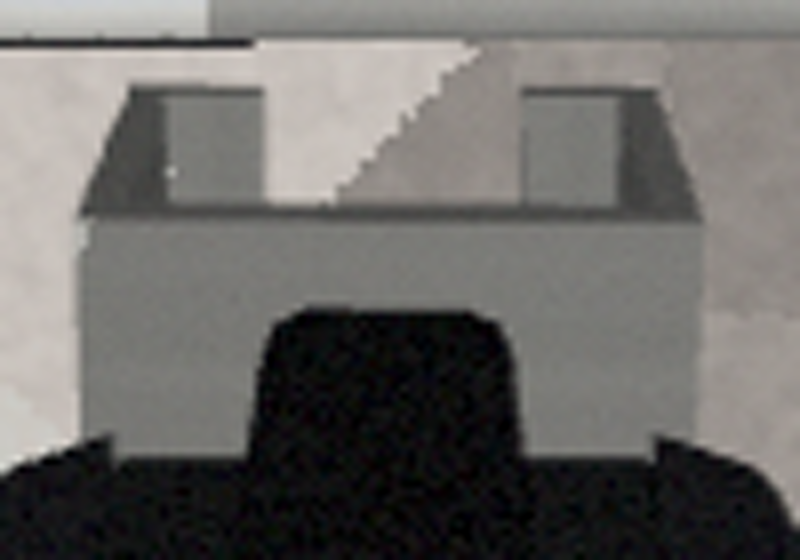

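The puller and the knob both sit in this view: knob at pixel (276.4,125.9), slot centre column 274.2, deck front edge at row 193.5 and parallel to the tool. I'll lower to 5 mm above the deck, about 39 mm before the knob.

Emit:
servo_tool:
  turn:
    - [0,0,0]
    - [0,0,0]
    - [0,0,0]
    - [0,0,0]
    - [0,0,0]
    - [0,0,0]
  linear:
    - [0.011,0,0.02]
    - [0.01,0,0.03]
    - [0,0,0.025]
    - [0,0,0.02]
    - [0,0,0.01]
    - [0,0,0]
  hand: [0.005,0.005,0.005,0.005,0.005,0.005]

```text
time: 10.52
tool_pos: [0.5483, -0.1187, 0.1357]
eef_rot: [-3.112, -0.424, 0.001]
ft_force: [-0.0, 0.1, -2.2]
finger_gap: 0.182
```

```bash
python3 - <<'E'
from h import *
import pickle
s=state();print(s["tool_pos"],yaw(),s["ft_force"],s["time"])
C=cal("wrist");im=read_camera("wrist");save("w6.png",im,5,(200,70,350,190));pickle.dump((C,im),open("w6.pkl","wb"))
b=read_camera("side");save("sd6.png",b,5,(200,150,340,260))
g=im.max(2);x0,y0,x1,y1=240,60,310,190
m=(g[y0:y1,x0:x1]<75).astype(np.uint8)
cs,_=cv2.findContours(m,cv2.RETR_EXTERNAL,cv2.CHAIN_APPROX_NONE)
for c in cs:
  if cv2.contourArea(c)>300:
    c=c+np.array([[x0,y0]]);e=cv2.fitEllipse(c);print(e,cv2.boundingRect(c),need(onz(C,*e[0],.0775)))
E
```

```text
[ 0.5482585  -0.11867393  0.13567371] (np.float64(15.532871956802806), np.float64(0.029919615518938483)) [-1.82944232e-03  9.90356365e-02 -2.22539437e+00] 10.525
((276.94378662109375, 165.40330505371094), (50.053836822509766, 51.05553436279297), 98.46585845947266) (251, 140, 53, 50) [0.0389 0.0012 0.0592]
```

View pics/w6.png

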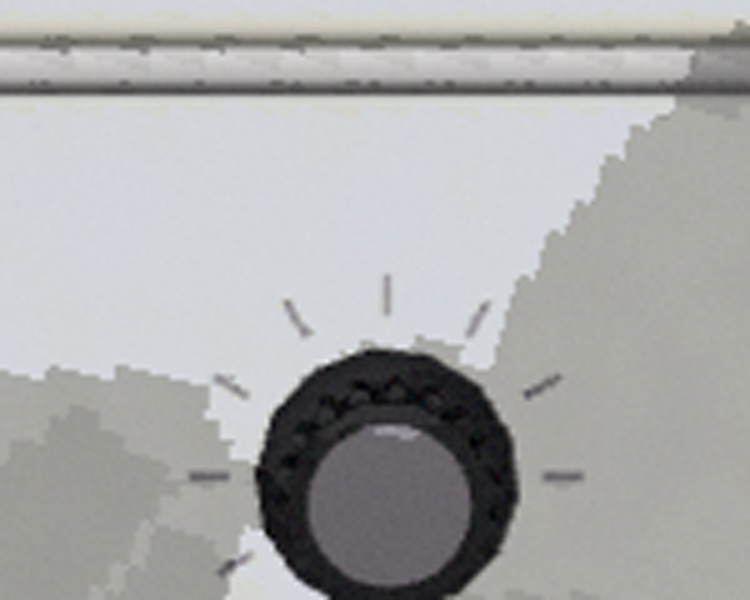

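View pics/sd6.png

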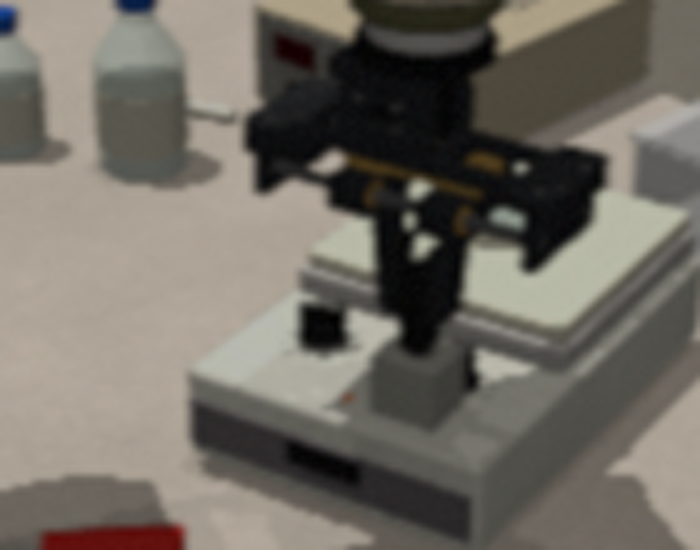

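```bash
python3 - <<'E'
from h import *
import pickle
C,im=pickle.load(open("w6.pkl","rb"))
T,t=tool();print((T.T@(C[2]-t)).round(4),(T.T@C[1]).round(4)); print(C[0],t,state()["time"])
print(need(onz(C,277.4,165.4,.0775)),need(onz(cal("wrist"),277.4,165.4,.0775)))
for i in range(3):print(state()["tool_pos"])
save("w6f.png",im,1.4); save("w6g.png",im,5,(200,125,350,245))
E
```

```text
[ 0.0675 -0.0013 -0.1441] [[-5.000e-04 -9.649e-01 -2.627e-01]
 [ 1.000e+00 -1.000e-04 -1.400e-03]
 [ 1.300e-03 -2.627e-01  9.649e-01]]
[[340.52001622   0.         272.37618134]
 [  0.         340.52001622 208.50767429]
 [  0.           0.           1.        ]] [ 0.54868932 -0.11915104  0.13660635] 10.625
[0.0389 0.0015 0.0592] [0.0391 0.0021 0.0592]
[ 0.54868932 -0.11915104  0.13660635]
[ 0.54868932 -0.11915104  0.13660635]
[ 0.54868932 -0.11915104  0.13660635]
```

View pics/w6g.png

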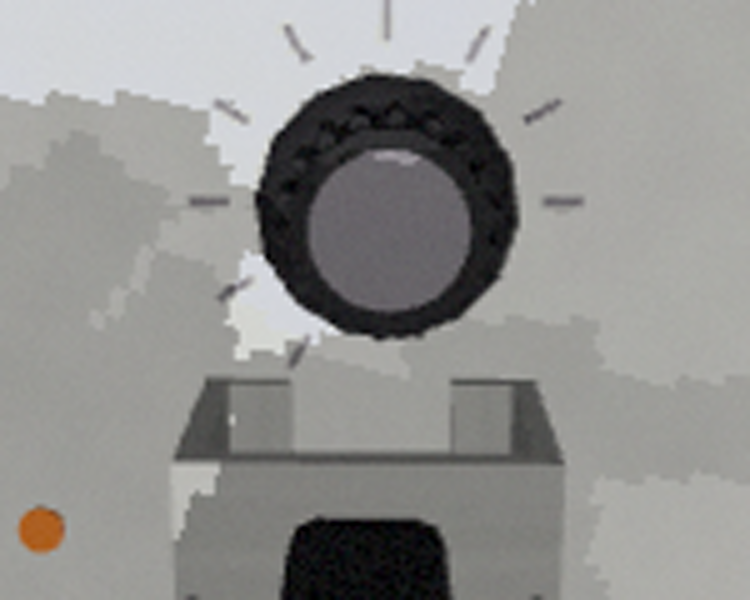

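In the same-depth view the knob centre is at crop column 387.5 and the slot centre at 371. That puts the knob 3.3 px, about 2 mm, to tool +y, so I'll correct that and descend gently.

Emit:
servo_tool:
  turn:
    - [0,0,0]
    - [0,0,0]
    - [0,0,0]
  linear:
    - [0,0.002,0.0015]
    - [0,0,0.0015]
    - [0,0,0]
  hand: [0.005,0.005,0.005]

```text
time: 11.0
tool_pos: [0.5488, -0.1212, 0.1327]
eef_rot: [-3.113, -0.423, 0.0]
ft_force: [0.2, 0.9, -2.0]
finger_gap: 0.178
```

Emit:
servo_tool:
  turn:
    - [0,0,0]
    - [0,0,0]
  linear:
    - [0,0,0.0005]
    - [0,0,0]
  hand: [0.005,0.005]

```text
time: 11.25
tool_pos: [0.5488, -0.1212, 0.1322]
eef_rot: [-3.113, -0.424, 0.0]
ft_force: [0.3, -0.6, -1.4]
finger_gap: 0.175
```

Emit:
servo_tool:
  turn:
    - [0,0,0]
    - [0,0,0]
  linear:
    - [0,0,0.0005]
    - [0,0,0]
  hand: [0.005,0.005]

```text
time: 11.5
tool_pos: [0.5488, -0.1211, 0.1317]
eef_rot: [-3.113, -0.424, 0.0]
ft_force: [0.8, -0.1, -1.6]
finger_gap: 0.178
```

```bash
python3 - <<'E'
from h import *
import pickle
s=state();print(s["tool_pos"],yaw(),s["ft_force"],s["time"])
C=cal("wrist");im=read_camera("wrist");save("w7.png",im,5,(200,125,350,245));pickle.dump((C,im),open("w7.pkl","wb"))
E
```

```text
[ 0.54881468 -0.12114957  0.13170166] (np.float64(15.498795867062716), np.float64(0.0039515774858700226)) [ 0.7755031  -0.11088636 -1.56029273] 11.5
```

View pics/w7.png

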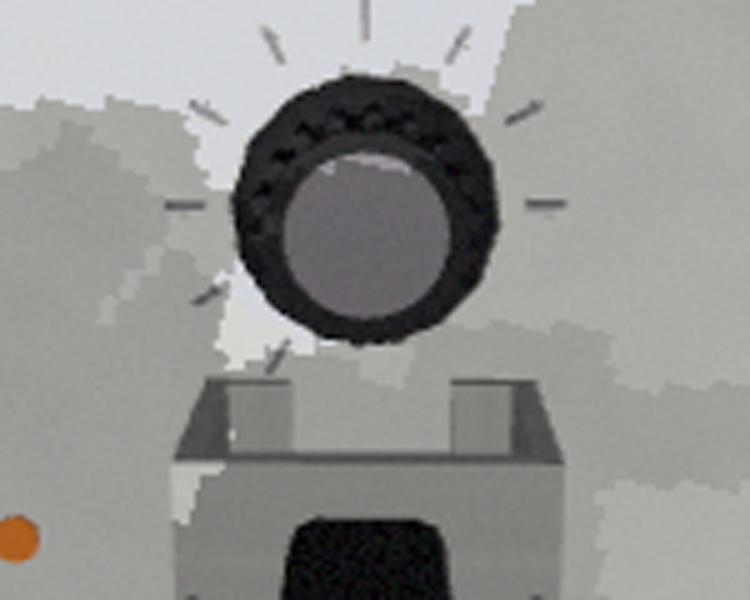

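Emit:
servo_tool:
  turn:
    - [0,0,0]
    - [0,0,0]
  linear:
    - [0,-0.0007,0.0003]
    - [0,0,0]
  hand: [0.005,0.005]

```text
time: 11.8
tool_pos: [0.5486, -0.1205, 0.1314]
eef_rot: [3.113, 0.424, 0.0]
ft_force: [0.3, -0.3, -1.4]
finger_gap: 0.176
```

Emit:
servo_tool:
  turn:
    - [0,0,0]
    - [0,0,0]
  linear:
    - [0,0,0.0003]
    - [0,0,0]
  hand: [0.005,0.005]

```text
time: 12.05
tool_pos: [0.5486, -0.1205, 0.1311]
eef_rot: [3.113, 0.424, -0.0]
ft_force: [-0.2, -0.0, -2.1]
finger_gap: 0.179
```

Emit:
servo_tool:
  turn:
    - [0,0,0]
    - [0,0,0]
  linear:
    - [0,0,0.0003]
    - [0,0,0]
  hand: [0.005,0.005]

```text
time: 12.3
tool_pos: [0.5486, -0.1205, 0.1308]
eef_rot: [3.113, 0.424, -0.0]
ft_force: [0.3, 0.3, -2.3]
finger_gap: 0.175
```

Emit:
servo_tool:
  turn:
    - [0,0,0]
    - [0,0,0]
  linear:
    - [0,0,0.0003]
    - [0,0,0]
  hand: [0.005,0.005]

```text
time: 12.55
tool_pos: [0.5487, -0.1206, 0.1308]
eef_rot: [3.113, 0.424, 0.0]
ft_force: [-0.2, 0.5, 0.0]
finger_gap: 0.178
```

Contact with the deck: z stopped at 0.1308 and the force rose about 2 N. Sliding forward.

Emit:
servo_tool:
  turn:
    - [0,0,0]
    - [0,0,0]
    - [0,0,0]
    - [0,0,0]
  linear:
    - [0.002,0,0]
    - [0.002,0,0]
    - [0.001,0,0]
    - [0,0,0]
  hand: [0.005,0.005,0.005,0.005]

```text
time: 13.05
tool_pos: [0.5536, -0.1192, 0.1307]
eef_rot: [3.113, 0.424, 0.0]
ft_force: [-2.4, -1.4, 3.4]
finger_gap: 0.176
```

```bash
python3 - <<'E'
from h import *
import pickle
s=state();print(s["tool_pos"],yaw(),s["ft_force"],s["time"])
C=cal("wrist");im=read_camera("wrist");save("w8.png",im,5,(200,125,350,245));pickle.dump((C,im),open("w8.pkl","wb"))
E
```

```text
[ 0.55359373 -0.11924501  0.13071802] (np.float64(15.504960418078015), np.float64(0.025653553268474953)) [-2.4180701  -1.44676832  3.37427367] 13.05
```

View pics/w8.png

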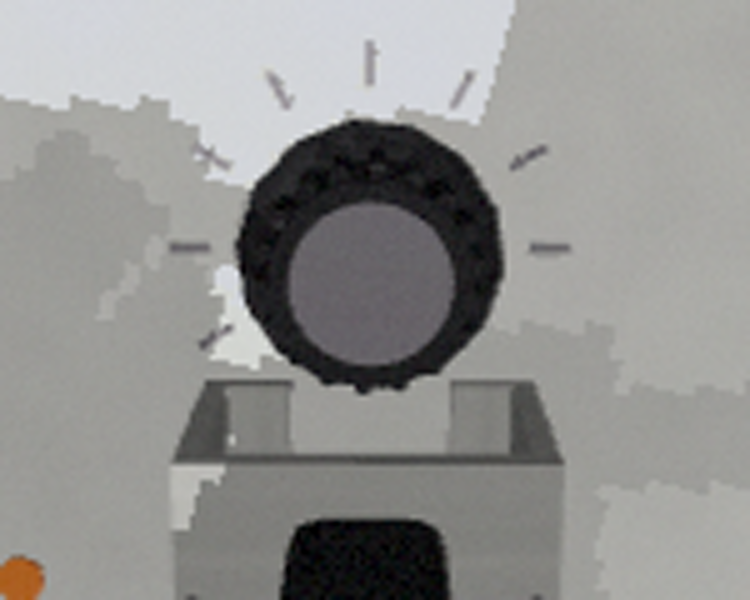

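Emit:
servo_tool:
  turn:
    - [0,0,0]
    - [0,0,0]
    - [0,0,0]
    - [0,0,0]
    - [0,0,0]
    - [0,0,0]
  linear:
    - [0.002,0,-0.0002]
    - [0.002,0,0]
    - [0.002,0,0]
    - [0.002,0,0]
    - [0.002,0,0]
    - [0,0,0]
  hand: [0.005,0.005,0.005,0.005,0.005,0.005]

```text
time: 13.85
tool_pos: [0.5633, -0.1164, 0.1307]
eef_rot: [3.113, 0.424, 0.001]
ft_force: [-1.4, -0.9, 2.7]
finger_gap: 0.176
```

```bash
python3 - <<'E'
from h import *
import pickle
s=state();print(s["tool_pos"],yaw(),s["ft_force"],s["moment"],s["time"])
C=cal("wrist");im=read_camera("wrist");save("w9.png",im,5,(200,125,350,245));pickle.dump((C,im),open("w9.pkl","wb"))
E
```

```text
[ 0.56332437 -0.11641648  0.1307133 ] (np.float64(15.500893859421536), np.float64(0.025195028176829025)) [-1.41481262 -0.91484515  2.69742597] [-0.04524215  0.35729237  0.02812044] 13.85
```

View pics/w9.png

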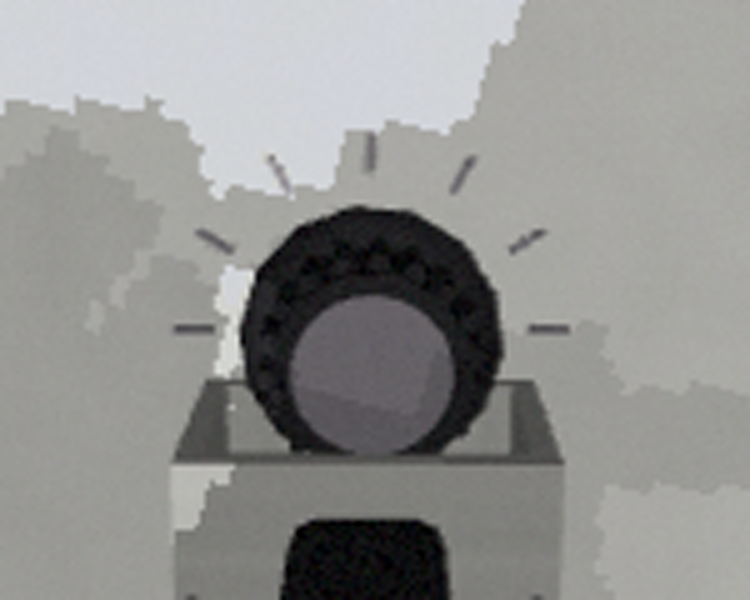

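Aligned (ticks centre at 371.5, slot at 371), and the skirt is entering above the lips. Continuing 18 mm, then single millimetres.

Emit:
servo_tool:
  turn:
    - [0,0,0]
    - [0,0,0]
    - [0,0,0]
    - [0,0,0]
    - [0,0,0]
    - [0,0,0]
    - [0,0,0]
  linear:
    - [0.002,0,-0.0001]
    - [0.002,0,0]
    - [0.002,0,0]
    - [0.002,0,0]
    - [0.002,0,0]
    - [0.001,0,0]
    - [0,0,0]
  hand: [0.005,0.005,0.005,0.005,0.005,0.005,0.005]

```text
time: 14.78
tool_pos: [0.5738, -0.1135, 0.1307]
eef_rot: [-3.113, -0.424, -0.0]
ft_force: [-1.7, -0.5, 0.3]
finger_gap: 0.172
```

Emit:
servo_tool:
  turn:
    - [0,0,0]
    - [0,0,0]
    - [0,0,0]
    - [0,0,0]
    - [0,0,0]
    - [0,0,0]
  linear:
    - [0.0015,0,0]
    - [0.0015,0,0]
    - [0.0015,0,0]
    - [0.0015,0,0]
    - [0.001,0,0]
    - [0,0,0]
  hand: [0.005,0.005,0.005,0.005,0.005,0.005]

```text
time: 15.52
tool_pos: [0.5805, -0.1116, 0.1307]
eef_rot: [-3.113, -0.424, -0.0]
ft_force: [-1.2, -0.3, -0.2]
finger_gap: 0.177
```

```bash
python3 - <<'E'
from h import *
import pickle
s=state();print(s["tool_pos"],yaw(),s["ft_force"],s["moment"],s["time"])
C=cal("wrist");im=read_camera("wrist");save("w10.png",im,5,(200,125,350,245));pickle.dump((C,im),open("w10.pkl","wb"))
E
```

```text
[ 0.580546   -0.11163982  0.13074599] (np.float64(15.50183290287353), np.float64(0.009713861290229648)) [-1.16402521 -0.28563689 -0.18692081] [-0.01524926  0.19275531 -0.01638312] 15.525
```

View pics/w10.png

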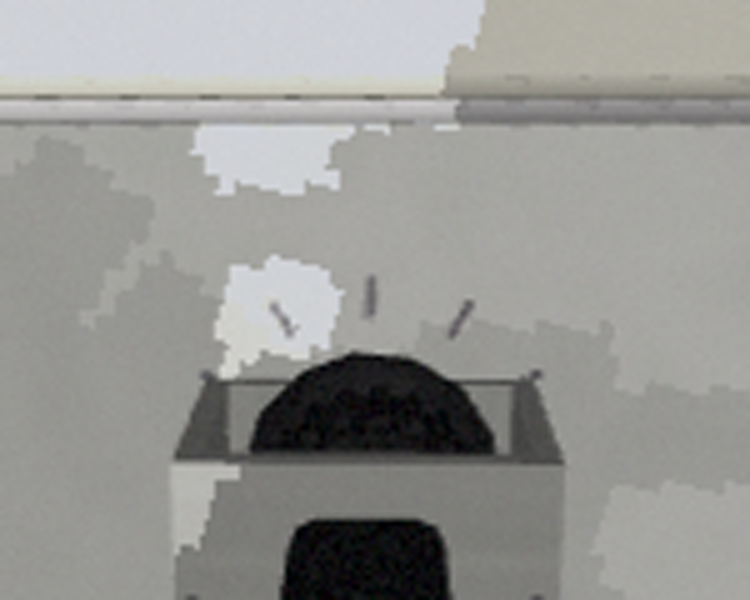

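Emit:
servo_tool:
  turn:
    - [0,0,0]
    - [0,0,0]
    - [0,0,0]
    - [0,0,0]
  linear:
    - [0.001,0,0]
    - [0.001,0,0]
    - [0.001,0,0]
    - [0,0,0]
  hand: [0.005,0.005,0.005,0.005]

```text
time: 16.08
tool_pos: [0.5834, -0.1108, 0.1308]
eef_rot: [3.113, 0.424, 0.0]
ft_force: [-0.3, -0.3, -1.2]
finger_gap: 0.179
```

Emit:
servo_tool:
  turn:
    - [0,0,0]
    - [0,0,0]
  linear:
    - [0.0005,0,0]
    - [0,0,0]
  hand: [0.005,0.005]

```text
time: 16.32
tool_pos: [0.5838, -0.1107, 0.1308]
eef_rot: [-3.113, -0.424, -0.0]
ft_force: [0.6, -0.2, -1.8]
finger_gap: 0.176
```

Emit:
servo_tool:
  turn:
    - [0,0,0]
    - [0,0,0]
  linear:
    - [0.0005,0,0]
    - [0,0,0]
  hand: [0.005,0.005]

```text
time: 16.58
tool_pos: [0.5843, -0.1106, 0.1308]
eef_rot: [-3.113, -0.424, -0.0]
ft_force: [-0.1, 0.5, -1.3]
finger_gap: 0.179
```

Emit:
servo_tool:
  turn:
    - [0,0,0]
    - [0,0,0]
  linear:
    - [0.0005,0,0]
    - [0,0,0]
  hand: [0.005,0.005]

```text
time: 16.82
tool_pos: [0.5848, -0.1104, 0.1308]
eef_rot: [-3.113, -0.424, -0.0]
ft_force: [-0.4, 0.0, -2.2]
finger_gap: 0.179
```

Emit:
servo_tool:
  turn:
    - [0,0,0]
    - [0,0,0]
  linear:
    - [0.0005,0,0.0002]
    - [0,0,0]
  hand: [0.005,0.005]

```text
time: 17.08
tool_pos: [0.5853, -0.1104, 0.1308]
eef_rot: [3.113, 0.424, 0.0]
ft_force: [-0.7, -1.2, -0.0]
finger_gap: 0.177
```

Emit:
servo_tool:
  turn:
    - [0,0,0]
    - [0,0,0]
  linear:
    - [0.0005,0,0]
    - [0,0,0]
  hand: [0.005,0.005]

```text
time: 17.32
tool_pos: [0.5858, -0.1103, 0.1307]
eef_rot: [3.113, 0.424, 0.0]
ft_force: [-1.5, -0.1, 1.4]
finger_gap: 0.174
```

Emit:
servo_tool:
  turn:
    - [0,0,0]
    - [0,0,0]
  linear:
    - [0.0005,0,0]
    - [0,0,0]
  hand: [0.005,0.005]

```text
time: 17.58
tool_pos: [0.5862, -0.1101, 0.1307]
eef_rot: [3.113, 0.424, 0.0]
ft_force: [-1.2, -1.2, 1.6]
finger_gap: 0.173
```

Emit:
servo_tool:
  turn:
    - [0,0,0]
    - [0,0,0]
  linear:
    - [0.0005,0,0]
    - [0,0,0]
  hand: [0.005,0.005]

```text
time: 17.82
tool_pos: [0.5866, -0.11, 0.1308]
eef_rot: [3.113, 0.424, -0.0]
ft_force: [-3.5, -1.5, 3.2]
finger_gap: 0.177
```

```bash
python3 - <<'E'
from h import *
import pickle
s=state();print(s["tool_pos"],yaw(),s["ft_force"],s["moment"],s["time"])
C=cal("wrist");im=read_camera("wrist");save("w11.png",im,5,(200,125,350,245));pickle.dump((C,im),open("w11.pkl","wb"))
E
```

```text
[ 0.58663421 -0.11004322  0.13075292] (np.float64(15.497972817777578), np.float64(0.01452524275209458)) [-3.52907476 -1.53459068  3.20781749] [-0.18463003  0.77049534  0.10449828] 17.825
```

View pics/w11.png

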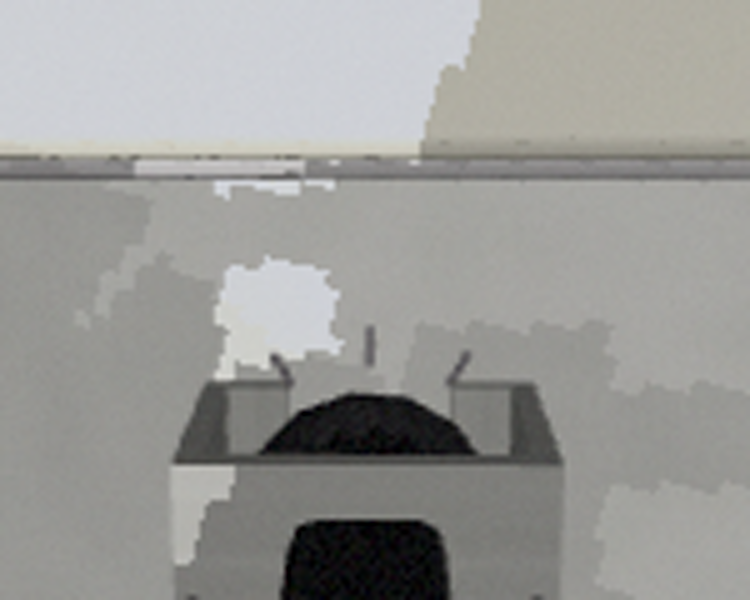

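Emit:
servo_tool:
  turn:
    - [0,0,0]
    - [0,0,0]
  linear:
    - [0.0003,0,-0.0001]
    - [0,0,0]
  hand: [0.005,0.005]

```text
time: 18.12
tool_pos: [0.5869, -0.1099, 0.1308]
eef_rot: [3.113, 0.424, -0.001]
ft_force: [-4.3, -1.8, 3.6]
finger_gap: 0.177
```

Emit:
servo_tool:
  turn:
    - [0,0,0]
    - [0,0,0]
  linear:
    - [0.0003,0,-0.0001]
    - [0,0,0]
  hand: [0.005,0.005]

```text
time: 18.38
tool_pos: [0.5871, -0.1099, 0.1308]
eef_rot: [3.113, 0.424, -0.001]
ft_force: [-4.2, -1.4, 4.7]
finger_gap: 0.177
```

Emit:
servo_tool:
  turn:
    - [0,0,0]
    - [0,0,0]
  linear:
    - [0.0003,0,-0.0002]
    - [0,0,0]
  hand: [0.005,0.005]

```text
time: 18.62
tool_pos: [0.5872, -0.1098, 0.1308]
eef_rot: [-3.113, -0.424, 0.002]
ft_force: [-5.3, -3.3, 3.8]
finger_gap: 0.179
```

Emit:
servo_tool:
  turn:
    - [0,0,0]
    - [0,0,0]
  linear:
    - [0.0003,0,-0.0002]
    - [0,0,0]
  hand: [0.005,0.005]

```text
time: 18.88
tool_pos: [0.5873, -0.1098, 0.1308]
eef_rot: [-3.113, -0.424, 0.003]
ft_force: [-4.8, -2.9, 2.2]
finger_gap: 0.179
```

```bash
python3 - <<'E'
from h import *
import pickle
s=state();print(s["tool_pos"],yaw(),s["ft_force"],s["moment"],s["time"])
C=cal("wrist");im=read_camera("wrist");save("w12.png",im,5,(200,125,350,245))
b=read_camera("side");save("sd12.png",b,8,(255,200,325,250))
E
```

```text
[ 0.58732688 -0.1097517   0.13081711] (np.float64(15.49978433262408), np.float64(0.10182236342196617)) [-4.78927754 -2.94654344  2.22239624] [-0.48572304  1.28833002  0.07309617] 18.875
```

View pics/w12.png

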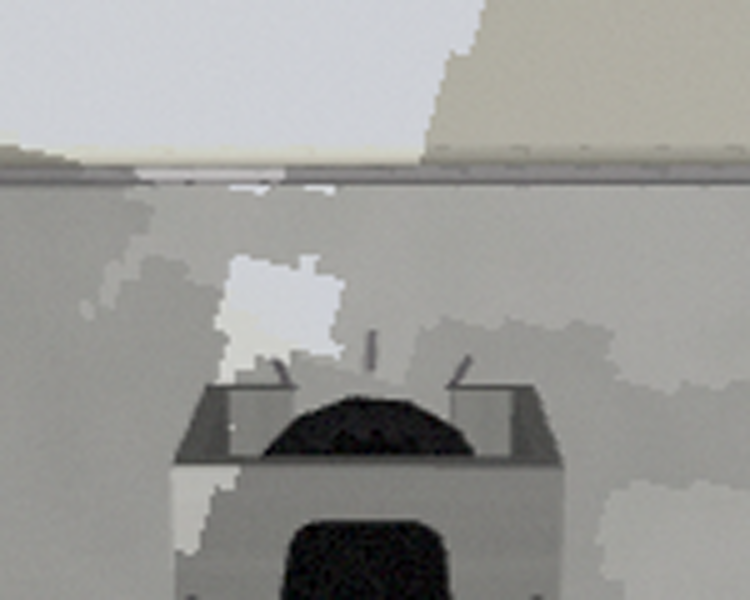

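View pics/sd12.png

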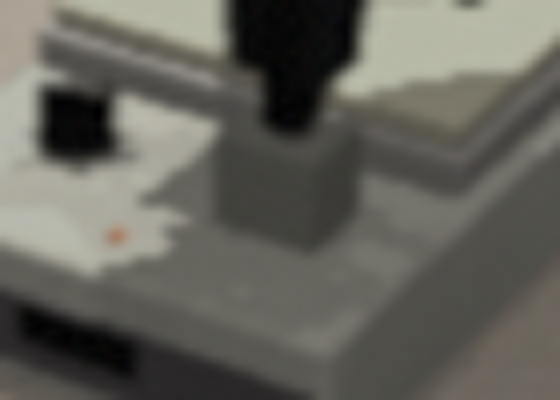

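The wall is bearing: the TCP advanced only 0.2 mm for 0.6 mm commanded, with about 5 N forward load, and the skirt no longer moves relative to the lips (397 vs 386). I'll relieve it slightly and pull up slowly with a firmer grip.

Emit:
servo_tool:
  turn:
    - [0,0,0]
    - [0,0,0]
    - [0,0,0]
    - [0,0,0]
    - [0,0,0]
    - [0,0,0]
  linear:
    - [0,0,0]
    - [-0.0002,0,-0.0004]
    - [0,0,-0.0004]
    - [0,0,-0.0004]
    - [0,0,-0.0004]
    - [0,0,0]
  hand: [0.005,0.005,0.005,0.005,0.005,0.005]
  squeeze: 60

```text
time: 19.73
tool_pos: [0.5873, -0.1095, 0.1322]
eef_rot: [-3.112, -0.424, 0.002]
ft_force: [-5.1, -0.6, -7.3]
finger_gap: 0.172
```

Emit:
servo_tool:
  turn:
    - [0,0,0]
    - [0,0,0]
    - [0,0,0]
  linear:
    - [0,0,-0.0003]
    - [0,0,-0.0003]
    - [0,0,0]
  hand: [0.005,0.005,0.005]

```text
time: 20.1
tool_pos: [0.5873, -0.1095, 0.1328]
eef_rot: [-3.112, -0.423, 0.002]
ft_force: [-5.4, -1.1, -11.2]
finger_gap: 0.176
```

Emit:
servo_tool:
  turn:
    - [0,0,0]
    - [0,0,0]
    - [0,0,0]
  linear:
    - [0,0,-0.0003]
    - [0,0,-0.0003]
    - [0,0,0]
  hand: [0.005,0.005,0.005]

```text
time: 20.48
tool_pos: [0.5872, -0.1096, 0.1334]
eef_rot: [-3.112, -0.424, 0.002]
ft_force: [-5.3, -1.9, -13.6]
finger_gap: 0.18
```

Emit:
servo_tool:
  turn:
    - [0,0,0]
    - [0,0,0]
    - [0,0,0]
  linear:
    - [-0.0002,0,-0.0003]
    - [0,0,-0.0003]
    - [0,0,0]
  hand: [0.005,0.005,0.005]

```text
time: 20.85
tool_pos: [0.5872, -0.1098, 0.1347]
eef_rot: [-3.113, -0.424, 0.002]
ft_force: [-7.0, -1.2, -7.0]
finger_gap: 0.177
```

Emit:
servo_tool:
  turn:
    - [0,0,0]
    - [0,0,0]
    - [0,0,0]
  linear:
    - [0,0,-0.0003]
    - [0,0,-0.0003]
    - [0,0,0]
  hand: [0.005,0.005,0.005]

```text
time: 21.22
tool_pos: [0.5874, -0.1099, 0.1362]
eef_rot: [3.112, 0.424, 0.0]
ft_force: [-7.6, -0.6, -4.4]
finger_gap: 0.177
```

Emit:
servo_tool:
  turn:
    - [0,0,0]
    - [0,0,0]
    - [0,0,0]
  linear:
    - [0,0,-0.0003]
    - [0,0,-0.0003]
    - [0,0,0]
  hand: [0.005,0.005,0.005]

```text
time: 21.6
tool_pos: [0.5874, -0.1099, 0.1369]
eef_rot: [3.112, 0.424, 0.0]
ft_force: [-8.6, -0.8, -5.6]
finger_gap: 0.176
```

Emit:
servo_tool:
  turn:
    - [0,0,0]
    - [0,0,0]
    - [0,0,0]
  linear:
    - [-0.0005,0,-0.0005]
    - [0,0,-0.0005]
    - [0,0,0]
  hand: [0.005,0.005,0.005]

```text
time: 21.98
tool_pos: [0.5874, -0.1101, 0.1385]
eef_rot: [3.112, 0.424, 0.002]
ft_force: [-8.1, -0.8, -1.3]
finger_gap: 0.178
```

```bash
python3 - <<'E'
from h import *
import pickle
s=state();print(s["tool_pos"],yaw(),s["ft_force"],s["moment"],s["time"])
C=cal("wrist");im=read_camera("wrist");save("w13.png",im,5,(200,125,350,245))
E
```

```text
[ 0.58736368 -0.11012583  0.13845432] (np.float64(15.505758105011038), np.float64(0.11547248541517756)) [-8.10896865 -0.76456609 -1.27006875] [-0.1670973   1.80932859 -0.05277441] 21.975
```

View pics/w13.png

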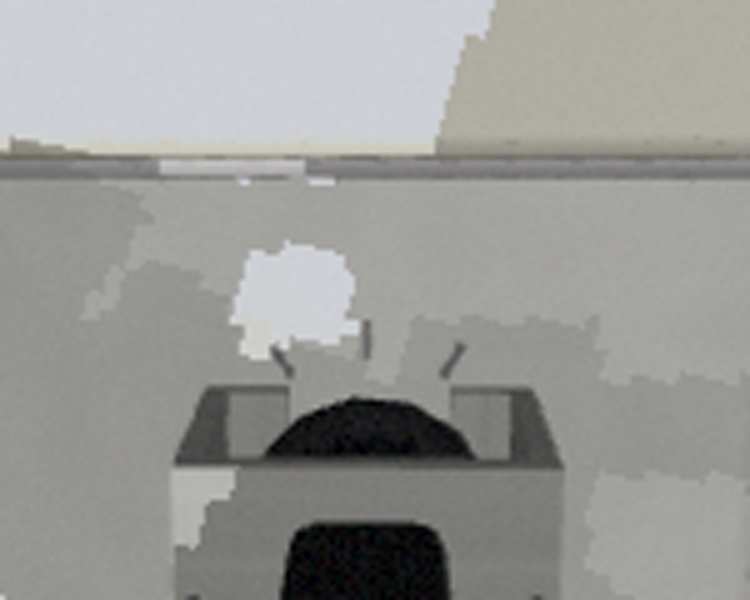

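Emit:
servo_tool:
  turn:
    - [0,0,0]
    - [0,0,0]
    - [0,0,0]
    - [0,0,0]
    - [0,0,0]
  linear:
    - [-0.0004,0,-0.0005]
    - [-0.0004,0,-0.0005]
    - [0,0,-0.0005]
    - [0,0,-0.0005]
    - [0,0,0]
  hand: [0.005,0.005,0.005,0.005,0.005]

```text
time: 22.65
tool_pos: [0.5867, -0.1101, 0.1393]
eef_rot: [3.112, 0.424, 0.002]
ft_force: [-0.8, -0.6, -1.8]
finger_gap: 0.178
```

Emit:
servo_tool:
  turn:
    - [0,0,0]
    - [0,0,0]
    - [0,0,0]
    - [0,0,0]
    - [0,0,0]
    - [0,0,0]
    - [0,0,0]
  linear:
    - [0,0,-0.001]
    - [0,0,-0.001]
    - [0,0,-0.001]
    - [0,0,-0.001]
    - [0,0,-0.001]
    - [0,0,-0.001]
    - [0,0,0]
  hand: [0.005,0.005,0.005,0.005,0.005,0.005,0.005]

```text
time: 23.52
tool_pos: [0.5863, -0.1101, 0.145]
eef_rot: [3.113, 0.424, 0.0]
ft_force: [-0.6, -0.2, -1.7]
finger_gap: 0.177
```

Emit:
servo_tool:
  turn:
    - [0,0,0]
    - [0,0,0]
    - [0,0,0]
    - [0,0,0]
    - [0,0,0]
    - [0,0,0]
    - [0,0,0]
    - [0,0,0]
  linear:
    - [0,0,-0.001]
    - [0,0,-0.001]
    - [0,0,-0.001]
    - [0,0,-0.001]
    - [0,0,-0.002]
    - [0,0,-0.002]
    - [0,0,-0.002]
    - [0,0,0]
  hand: [0.005,0.005,0.005,0.005,0.005,0.005,0.005,0.005]

```text
time: 24.52
tool_pos: [0.5863, -0.1101, 0.155]
eef_rot: [3.113, 0.424, 0.001]
ft_force: [0.2, -0.2, -2.2]
finger_gap: 0.177
```

```bash
python3 - <<'E'
from h import *
import pickle
s=state();print(s["tool_pos"],yaw(),s["ft_force"],s["moment"],s["time"])
C=cal("wrist");im=read_camera("wrist");save("w14.png",im,5,(200,125,350,245))
b=read_camera("side");save("sd14.png",b,8,(255,190,325,245))
E
```

```text
[ 0.58628529 -0.11010637  0.1550302 ] (np.float64(15.499800412357343), np.float64(0.021339290388907944)) [ 0.23929628 -0.24630758 -2.1915589 ] [-0.05855787  0.14630819  0.02454913] 24.525
```

View pics/w14.png

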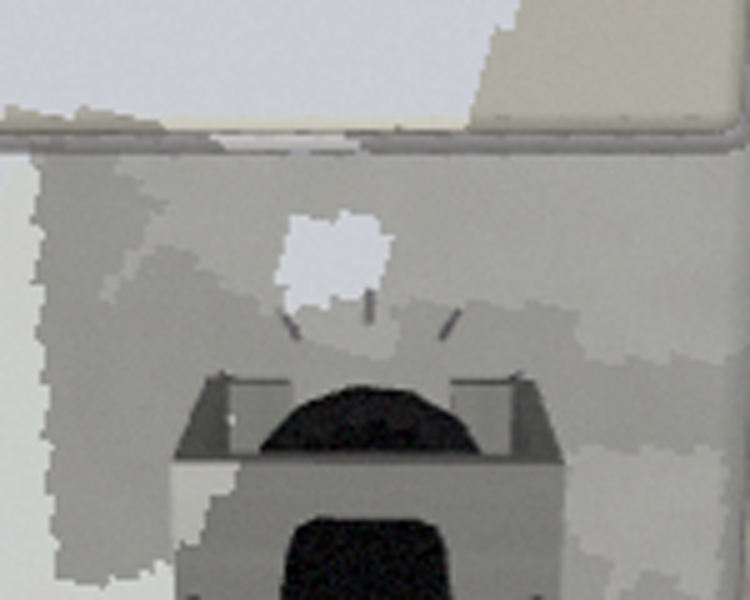

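View pics/sd14.png

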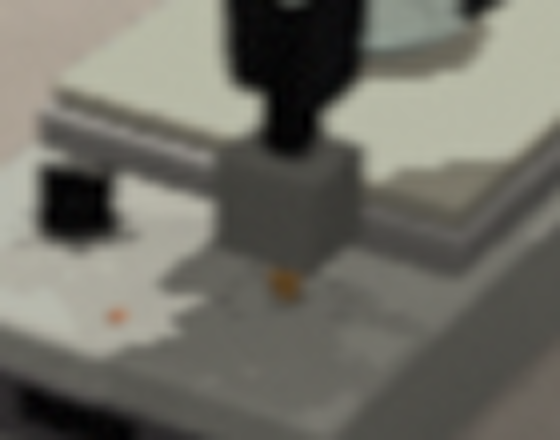

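The knob is off, with the brass shaft visible below the stirrup in the side view, and it sits in the puller. Lifting further, gently, and measuring the tray.

Emit:
servo_tool:
  turn:
    - [0,0,0]
    - [0,0,0]
    - [0,0,0]
    - [0,0,0]
    - [0,0,0]
    - [0,0,0]
    - [0,0,0]
    - [0,0,0]
    - [0,0,0]
    - [0,0,0]
  linear:
    - [0,0,-0.002]
    - [0,0,-0.004]
    - [0,0,-0.006]
    - [0,0,-0.008]
    - [0,0,-0.01]
    - [0,0,-0.01]
    - [0,0,-0.008]
    - [0,0,-0.005]
    - [0,0,-0.002]
    - [0,0,0]
  hand: [0.005,0.005,0.005,0.005,0.005,0.005,0.005,0.005,0.005,0.005]

```text
time: 25.88
tool_pos: [0.5862, -0.1101, 0.2097]
eef_rot: [-3.113, -0.424, 0.0]
ft_force: [0.5, 0.2, -1.9]
finger_gap: 0.177
```

```bash
python3 - <<'E'
from h import *
import pickle
s=state();print(s["tool_pos"],yaw(),s["ft_force"],s["time"],s["joints"])
C=cal("wrist");im=read_camera("wrist");save("w15.png",im,1.4);pickle.dump((C,im),open("w15.pkl","wb"))
d=pickle.load(open("c0.pkl","rb"));save("tr_s.png",d["scene"][1],10,(195,155,255,215))
E
```

```text
[ 0.58618137 -0.11006151  0.20970773] (np.float64(15.50049083696557), np.float64(0.012313836082816979)) [ 0.49160647  0.20830732 -1.92750881] 25.875 [-3.81836497e-01  4.92504220e-01  1.31321937e+00 -3.75799958e-05
  1.33608085e+00  9.18433982e-01]
```

View pics/w15.png

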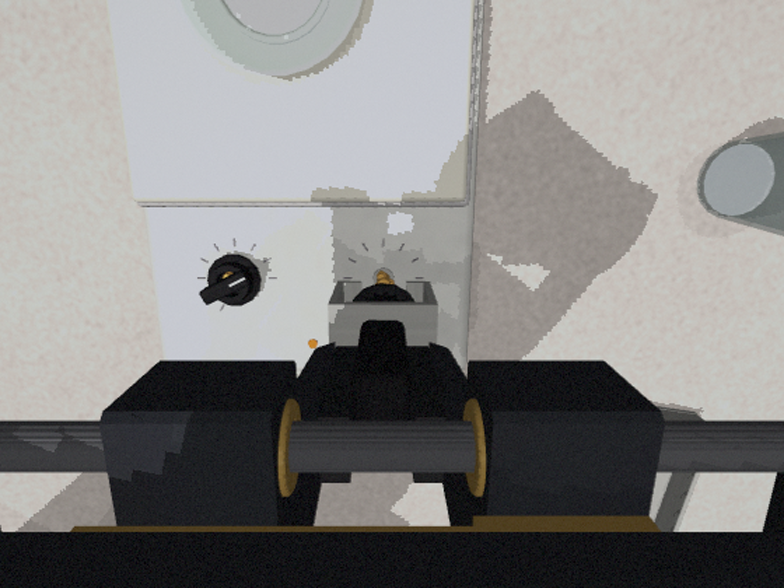

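View pics/tr_s.png

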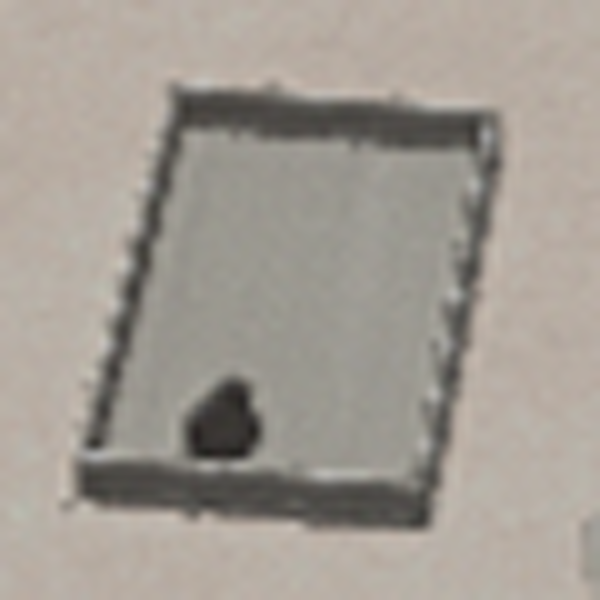

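```bash
python3 - <<'E'
from h import *
import pickle
d=pickle.load(open("c0.pkl","rb"));C=d["scene"][0]
f=lambda x,y:(195+x/10-.45,155+y/10-.45)
P=np.array([onz(C,*f(*q),.028) for q in[(172,92),(497,115),(432,488),(80,458)]]);print(P)
for i in range(4):
    e=P[(i+1)%4]-P[i];print(np.linalg.norm(e),np.degrees(np.arctan2(e[1],e[0])))
c=P.mean(0);print(c,"newknob",onz(C,*f(225,430),.015))
x=(P[2]-P[1]+P[3]-P[0]);x/=np.linalg.norm(x);print("yaw",np.degrees(np.arctan2(x[1],x[0])))
tgt=c-.03*x; print("target",tgt,need([tgt[0],tgt[1],.13]))
E
```

```text
[[ 0.33516254 -0.41326536  0.028     ]
 [ 0.3173202  -0.27616622  0.028     ]
 [ 0.51114589 -0.25115338  0.028     ]
 [ 0.52731396 -0.38999209  0.028     ]]
0.13825527883713737 97.41490545721044
0.19543295367902694 7.353274809955399
0.13977694713184943 -83.3576982409623
0.19355571362482674 -173.09400757592914
[ 0.42273565 -0.33264426  0.028     ] newknob [ 0.49255681 -0.34288133  0.015     ]
yaw 7.130712903821516
target [ 0.39296768 -0.33636826  0.028     ] [-0.2466  0.1665  0.0796]
```

Emit:
servo_tool:
  turn:
    - [0,0,0]
    - [0,0,0]
    - [0,0,0]
    - [0,0,0]
    - [0,0,0]
    - [0,0,0]
    - [0,0,0]
    - [0,0,0]
    - [0,0,0]
    - [0,0,0]
  linear:
    - [-0.004,0.003,0]
    - [-0.008,0.0055,0]
    - [-0.012,0.0085,0]
    - [-0.016,0.011,0]
    - [-0.02,0.014,0]
    - [-0.022,0.0155,0]
    - [-0.024,0.017,0]
    - [-0.024,0.017,0]
    - [-0.024,0.017,0]
    - [-0.022,0.0155,0]
  hand: [0.005,0.005,0.005,0.005,0.005,0.005,0.005,0.005,0.005,0.005]

```text
time: 27.18
tool_pos: [0.4482, -0.278, 0.21]
eef_rot: [3.113, 0.422, 0.0]
ft_force: [0.7, -0.0, -1.6]
finger_gap: 0.173
```

Emit:
servo_tool:
  turn:
    - [0,0,0]
    - [0,0,0]
    - [0,0,0]
    - [0,0,0]
    - [0,0,0]
    - [0,0,0]
    - [0,0,0]
    - [0,0,0]
  linear:
    - [-0.018,0.0125,0]
    - [-0.014,0.01,0]
    - [-0.012,0.0085,0]
    - [-0.008,0.0055,0]
    - [-0.005,0.0035,0]
    - [-0.003,0.002,0]
    - [0,0,0]
    - [0,0,0]
  hand: [0.005,0.005,0.005,0.005,0.005,0.005,0.005,0.005]

```text
time: 28.18
tool_pos: [0.4033, -0.3329, 0.2098]
eef_rot: [-3.113, -0.424, -0.0]
ft_force: [-0.3, 0.4, -3.0]
finger_gap: 0.175
```

```bash
python3 - <<'E'
from h import *
import pickle
s=state();print(s["tool_pos"],yaw(),s["ft_force"],s["time"],s["joints"])
C=cal("wrist");im=read_camera("wrist");save("w16.png",im,1.4);pickle.dump((C,im),open("w16.pkl","wb"))
b=read_camera("scene");save("sc16.png",b,8,(190,130,280,210))
E
```

```text
[ 0.40333983 -0.33289352  0.20983143] (np.float64(15.519553061872935), np.float64(0.004680468659897775)) [-0.30953335  0.40398131 -3.00128942] 28.175 [-9.14300436e-01  3.32466229e-01  1.54849026e+00  8.49993584e-05
  1.26064718e+00  3.85602648e-01]
```

View pics/w16.png

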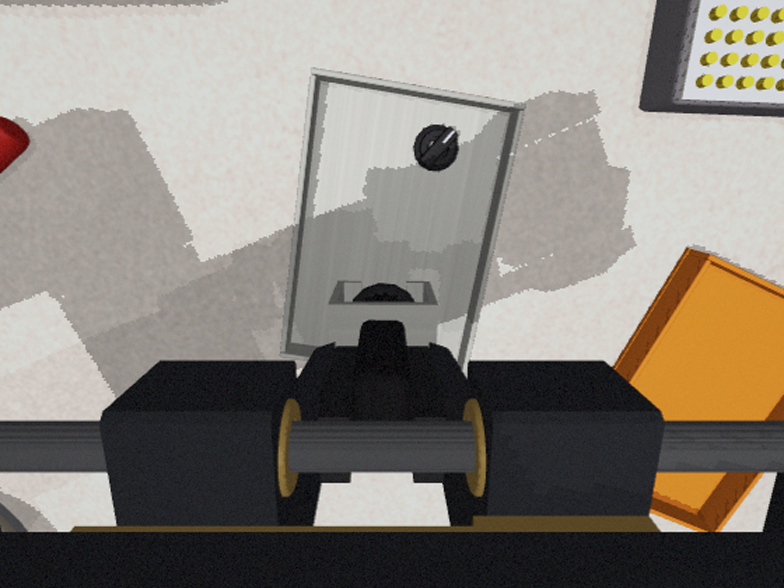

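View pics/sc16.png

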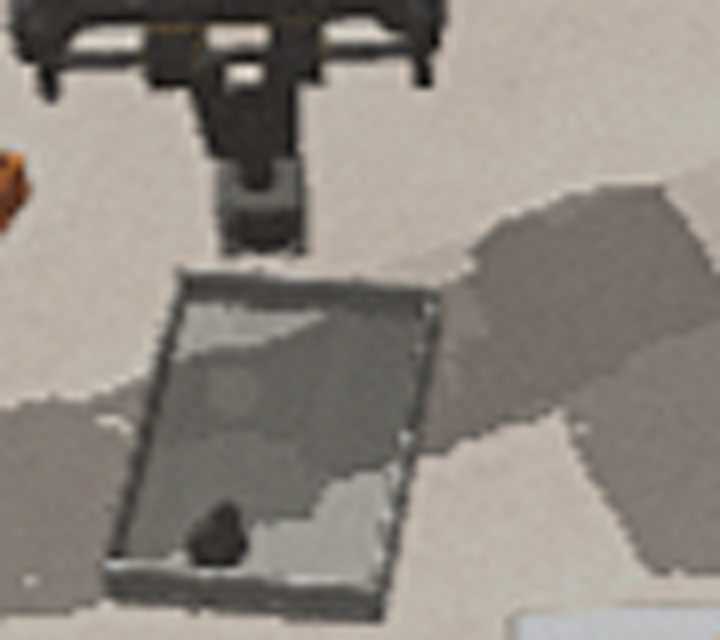

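```bash
python3 - <<'E'
from h import *
import pickle
C,im=pickle.load(open("w16.pkl","rb"))
f=lambda x,y:((x+.5)/1.4-.5,(y+.5)/1.4-.5)
a=onz(C,*f(314,69),.028);b=onz(C,*f(524,104),.028);c=onz(C,*f(282,356),.028)
print(a,b,c,np.linalg.norm(a-b),np.linalg.norm(a-c))
cen=(b+c)/2; x=(a-c)/np.linalg.norm(a-c); y=np.array([-x[1],x[0],0])
t=state()["tool_pos"]-cen;print(cen,np.degrees(np.arctan2(x[1],x[0])),"tool in tray",t@x,t@y)
k=onz(C,*f(436,147),.02)-cen;print("newknob",k@x,k@y)
E
```

```text
[ 0.51208877 -0.25762964  0.028     ] [ 0.52793754 -0.39234098  0.028     ] [ 0.31634232 -0.27986167  0.028     ] 0.1356404423966129 0.19700491684338411
[ 0.42213993 -0.33610133  0.028     ] 6.479641201045543 tool in tray -0.018333562841388526 0.005297328748074139
newknob 0.06435294656357239 -0.017752538420443883
```

Emit:
servo_tool:
  turn:
    - [0,0,0]
    - [0,0,0]
    - [0,0,0]
    - [0,0,0]
    - [0,0,0]
    - [0,0,0]
    - [0,0,0]
    - [0,0,0]
    - [0,0,0]
    - [0,0,0]
  linear:
    - [0,0,0.005]
    - [0,0,0.012]
    - [0,0,0.02]
    - [0,0,0.025]
    - [0,0,0.025]
    - [0,0,0.02]
    - [0,0,0.015]
    - [0,0,0.01]
    - [0,0,0.005]
    - [0,0,0.002]
  hand: [0.005,0.005,0.005,0.005,0.005,0.005,0.005,0.005,0.005,0.005]

```text
time: 29.52
tool_pos: [0.4033, -0.3332, 0.0709]
eef_rot: [3.113, 0.424, 0.0]
ft_force: [0.3, 0.5, -2.2]
finger_gap: 0.174
```

Emit:
servo_tool:
  turn:
    - [0,0,0]
    - [0,0,0]
    - [0,0,0]
  linear:
    - [0,0,0.001]
    - [0,0,0.001]
    - [0,0,0]
  hand: [0.005,0.005,0.005]

```text
time: 29.9
tool_pos: [0.4032, -0.3332, 0.069]
eef_rot: [3.113, 0.424, 0.0]
ft_force: [0.5, 0.1, -2.4]
finger_gap: 0.172
```

Emit:
servo_tool:
  turn:
    - [0,0,0]
    - [0,0,0]
    - [0,0,0]
  linear:
    - [0,0,0.0005]
    - [0,0,0.0005]
    - [0,0,0]
  hand: [0.005,0.005,0.005]

```text
time: 30.28
tool_pos: [0.4031, -0.3331, 0.0678]
eef_rot: [-3.113, -0.424, 0.0]
ft_force: [0.3, 0.8, -1.4]
finger_gap: 0.176
```

Emit:
servo_tool:
  turn:
    - [0,0,0]
    - [0,0,0]
    - [0,0,0]
    - [0,0,0]
    - [0,0,0]
  linear:
    - [0,0,0.0005]
    - [0,0,0.0005]
    - [0,0,0.0005]
    - [0,0,0.0005]
    - [0,0,0]
  hand: [0.005,0.005,0.005,0.005,0.005]

```text
time: 30.9
tool_pos: [0.4031, -0.3331, 0.0658]
eef_rot: [-3.113, -0.424, 0.0]
ft_force: [0.3, -0.0, -2.5]
finger_gap: 0.182
```

Emit:
servo_tool:
  turn:
    - [0,0,0]
    - [0,0,0]
    - [0,0,0]
  linear:
    - [0,0,0.0004]
    - [0,0,0]
    - [0,0,0]
  hand: [0.005,0.005,0.005]

```text
time: 31.28
tool_pos: [0.4031, -0.3331, 0.0654]
eef_rot: [-3.113, -0.424, 0.0]
ft_force: [0.9, -0.3, -2.0]
finger_gap: 0.181
```

Emit:
servo_tool:
  turn:
    - [0,0,0]
    - [0,0,0]
    - [0,0,0]
  linear:
    - [0,0,0.0004]
    - [0,0,0]
    - [0,0,0]
  hand: [0.005,0.005,0.005]

```text
time: 31.65
tool_pos: [0.4031, -0.3331, 0.065]
eef_rot: [3.113, 0.424, -0.0]
ft_force: [-0.3, 0.1, -1.7]
finger_gap: 0.176
```

Emit:
servo_tool:
  turn:
    - [0,0,0]
    - [0,0,0]
    - [0,0,0]
  linear:
    - [0,0,0.0003]
    - [0,0,0]
    - [0,0,0]
  hand: [0.005,0.005,0.005]

```text
time: 32.02
tool_pos: [0.4032, -0.3331, 0.0648]
eef_rot: [3.113, 0.424, 0.0]
ft_force: [0.1, -0.6, -2.3]
finger_gap: 0.175
```

Emit:
servo_tool:
  turn:
    - [0,0,0]
    - [0,0,0]
    - [0,0,0]
  linear:
    - [0,0,0.0003]
    - [0,0,0]
    - [0,0,0]
  hand: [0.005,0.005,0.005]

```text
time: 32.4
tool_pos: [0.4032, -0.3333, 0.0647]
eef_rot: [3.112, 0.424, 0.0]
ft_force: [-0.2, 0.2, 3.8]
finger_gap: 0.174
```

Emit:
servo_tool:
  turn:
    - [0,0,0]
    - [0,0,0]
    - [0,0,0]
  linear:
    - [0,0,0.0003]
    - [0,0,0]
    - [0,0,0]
  hand: [0.005,0.005,0.005]

```text
time: 32.78
tool_pos: [0.4033, -0.3333, 0.0646]
eef_rot: [3.112, 0.424, 0.001]
ft_force: [-1.5, 0.8, 5.8]
finger_gap: 0.179
```

Standing on the floor (about 8 N). I'll ease off and release.

Emit:
servo_tool:
  turn:
    - [0,0,0]
    - [0,0,0]
    - [0,0,0]
    - [0,0,0]
    - [0,0,0]
    - [0,0,0]
    - [0,0,0]
    - [0,0,0]
  linear:
    - [0,0,-0.0003]
    - [0,0,0]
    - [0,0,0]
    - [0,0,0]
    - [0,0,0]
    - [0,0,0]
    - [0,0,0]
    - [0,0,0]
  hand: [0.005,0.005,0.018,0.022,0.028,0.035,0.045,0.045]
  squeeze: 20

```text
time: 33.78
tool_pos: [0.4032, -0.3331, 0.0644]
eef_rot: [3.113, 0.424, -0.0]
ft_force: [0.4, -0.2, -0.0]
finger_gap: 0.512
```

```bash
python3 - <<'E'
from h import *
import pickle
s=state();print(s["tool_pos"],yaw(),s["ft_force"],s["time"],s["finger_gap"])
C=cal("wrist");im=read_camera("wrist");save("w17.png",im,1.4)
E
```

```text
[ 0.40315307 -0.3331229   0.06441867] (np.float64(15.498249222309612), np.float64(0.0013025270473426452)) [ 0.43679076 -0.22592397 -0.00713552] 33.775 0.5122711258977105
```

View pics/w17.png

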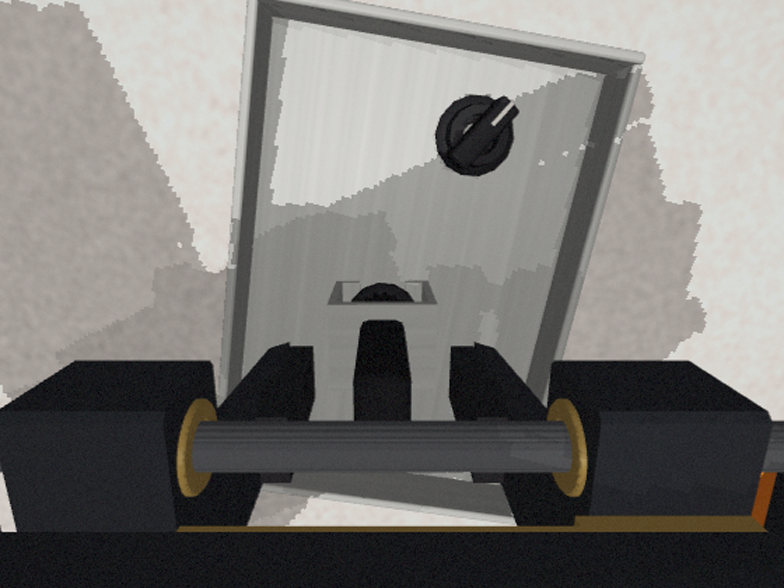

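Released, and it stands upright with the knob inside at display (382,292). Retreating straight up.

Emit:
servo_tool:
  turn:
    - [0,0,0]
    - [0,0,0]
    - [0,0,0]
    - [0,0,0]
    - [0,0,0]
    - [0,0,0]
    - [0,0,0]
    - [0,0,0]
  linear:
    - [0,0,-0.005]
    - [0,0,-0.01]
    - [0,0,-0.02]
    - [0,0,-0.03]
    - [0,0,-0.03]
    - [0,0,-0.025]
    - [0,0,-0.01]
    - [0,0,0]
  hand: [0.05,0.05,0.05,0.05,0.05,0.05,0.05,0.05]

```text
time: 34.83
tool_pos: [0.4032, -0.3331, 0.1947]
eef_rot: [3.112, 0.423, 0.001]
ft_force: [-0.9, -0.1, -0.2]
finger_gap: 0.568
```

```bash
python3 - <<'E'
from h import *
s=state();print(s["tool_pos"],s["ft_force"],s["time"])
im=read_camera("wrist");b=read_camera("side");c=read_camera("scene")
R8=lambda a:cv2.resize(a,(400,300),interpolation=cv2.INTER_CUBIC)
t=np.vstack([np.hstack([R8(im),R8(im[170:270,210:343])]),np.hstack([R8(b[240:360,240:400]),R8(c[140:215,190:290])])])
save("fin.png",t)
E
```

```text
[ 0.40318312 -0.33313042  0.19465833] [-0.92509722 -0.09628216 -0.16647273] 34.825
```

View pics/fin.png

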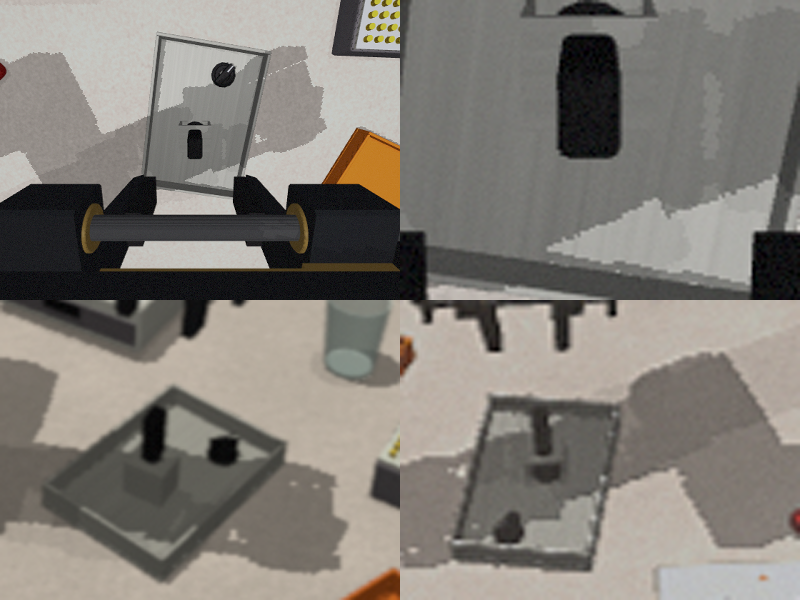

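The last views show the puller upright in the steel tray with the dark knob in its mouth. The new knob hasn't moved, and the hand is clear. Handing in.

```bash
python3 - <<'E'
from h import *
print(close_job())
E
```

```text
the job is handed in; nothing more can be done
None
```

The round knob is off its shaft, and the puller stands in the steel tray with the knob still in it. I handed the job in at about 35 s of the 72 s. `close_job()` gives no verdict, so I don't know how it was scored.

- **Pick-up and slide:** I gripped the smallest of the three pullers by its handle and rested its lips on the deck with a few newtons. I then slid it under the round knob until it stopped with about 5 N of forward load.
- **Pull:** The knob popped off at about 11 N read above the hanging weight. Just after the pop, the sideways load rose to about 8.6 N, so I eased the tool back before lifting further.
- **Placing:** I lowered the puller until it stood on the tray floor (about 8 N at most), released it and raised the hand clear.

**Last checks:**
- All three cameras show the puller upright near the tray's centre, about 18 mm from the middle. The wrist and scene views show the knob in its mouth.
- The new knob is where it was at the start, and the gripper touches nothing.
- I judged the bar knob and glassware undisturbed by eye, without measuring.

**Disagreements:**
- My first estimate of the sideways offset between puller and knob was 0.4 mm, and a closer view gave 2 mm. I corrected from the closer view and checked it again during the slide.
- At the stop, the picture put the knob about 0.6 mm short of fully home, within measuring error. After the pull it sat about 1 mm forward of home, inside the 8 mm limit.

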